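Raise the stage sash to its pointer and load the step wedge

TASK

Push the clear sash of the sample stage up by its lower edge bar until the underside of the bar is level with the pointer on the column. Then put the stepped metal wedge down on the stage's track in front of the sash or just under it, thin end leading, and let go of it; take it again by its thick end and slide it under the sash until it is fully home against the stop. Leave the sash at the pointer, the wedge released, and the other things on the desk where they are.

Things in the scene. Friction and masses are not known exactly. Their poses are not given: they have to be found in the camera images.
- stop (a point): On the sample stage (bolted to the desk, placed differently each time): foot of the stop's front face, at the track's top surface, on its centre line. x along the track, inwards, away from the robot; y left; z up. The stop is a dark block 24 mm high. The sash plane crosses the track 85 mm before (-x of) this point.
- track_front (a point): Front end of the track, middle of its top surface (axes as stop's), 275 mm before the stop and 190 mm before the sash plane. The track is a flat grey bar 78 mm wide, its top 50 mm above the desk. Along both edges run rails 8 mm wide and 5 mm high, 62 mm clear between them. The desk beside the track is clear up to 5 mm behind the sash plane, where an 8 mm thick base plate starts.
- crossbar (a point): Top middle of the blue crossbar over the sash, in the sash plane, 292 mm above the desk (axes as stop's). It is 22 mm high, 36 mm deep, and joins two blue columns 36 mm square that stand in the sash plane 160 mm left and right of the centre line.
- sash_edge (a point): Front middle of the edge bar at the foot of the sash, at its underside (axes as stop's). The aluminium bar is 250 mm wide, 10 mm thick and juts out 35 mm from the sash plane to this point. Above it is a framed clear pane 274 mm wide, 10 mm thick, top 120 mm above this point. It slides straight up and down, underside 56 to 156 mm above the desk; it starts at 56 to 62 mm, too low for the wedge.
- edge_right (a point): Front lower edge of the same bar, 85 mm right of its middle, beside the track, where the bar overhangs bare desk (the same on the left). Fingertips tilted about 45 degrees forward fit under it here to push it up. The sash is counterbalanced: it takes about 4 N to move it up or down, it does not coast, and it stays where it is left.
- pointer_tip (a point): Tip of the pointer: a 5 mm thick steel finger on a black collar on the left column, just left of the edge bar's end. This point is half-way up the finger, 105 to 135 mm above the desk: the height wanted for the underside of the edge bar. The collar is stiff and stays put. Axes as stop's.
- wedge_grip (a point): The loose aluminium step wedge, about 0.6 kg: 200 mm long, 50 mm wide, flat underside, staircase top of five 40 mm long steps 34, 29, 24, 19, 14 mm high from thick to thin end. This point is near its centre of mass, on its middle line, 117 mm from the thin end, 83 mm from the thick end, 12 mm above its underside. x points along it to the thin end, y across, z up.
- wedge_thick (a point): Centre of the wedge's thickest step: 20 mm from its thick end, 17 mm above its underside (axes as wedge_grip).
- wedge_thin (a point): Middle of the wedge's thin end face, at its underside (axes as wedge_grip). It meets the point stop when the wedge is home.
- plate_center (a point): Bystander: flat welded aluminium plate 180 x 60 x 16 mm, no steps; its centre. It may lie left or right; the wedge lies on the other side.
- loupe_center (a point): Bystander: black loupe, 40 mm across, 36 mm high; its centre.
- mug_center (a point): Bystander: white mug, 80 mm across, 95 mm high; its centre.
- jar_center (a point): Bystander: white jar, 64 mm across, 100 mm high; its centre.
- tape_center (a point): Bystander: roll of paper tape lying flat, 100 mm across, 24 mm high; its centre.
- organiser_center (a point): Bystander: open clear box with compartments, 130 x 200 x 50 mm; its centre.

How it is judged:
By the outcome, as a careful person would: the job done as asked, in the order asked, and still so for the second after the job is handed in, with the robot touching nothing.
It also fails if it takes over 72 s, if anything falls off the work surface, if the arm or the gripper's body presses on something with over 40 N, if the wrist force passes 120 N, or if a joint passes its speed limit or range.

ROBOT

A 6-joint arm with a two-finger parallel gripper is mounted at the origin on the work surface. World frame = base frame: x ahead of the robot, y to its left, z up, the work surface at z = 0. Lengths are in m, angles in rad, forces in N, time in s.
With the tool pointing down it reaches from about 0.35 to 0.975 m from the base axis. Payload 7.1 kg.
Tool frame: the origin (TCP) lies midway between the tips of the shut fingers; the grasp point (between the pads) lies 19 mm behind it; z points along the fingers, y is the direction in which the jaws open and shut (so a half turn about z gives the same grasp; the last joint's range is limited). The gripper opens to 88 mm and grips with 3 to 60 N. Pads are 20 mm wide; open, the fingers measure 115 mm over their backs; the gripper's body (75 mm by 178 mm) begins 61 mm behind the grasp point.
Start: joints at [1.169, 0.423, 1.63, -0, 1.089, -0.019], TCP at [0.233, 0.58, 0.201] pointing down, gripper open.
Joint ranges: [-3, 3], [-0.9, 2.11], [0.09, 2.58], [-1.31, 4.45], [0.11, 2.69], [-2.54, 2.54]. Speed limits (rad/s): [2.39, 2.39, 3.01, 3.14, 3.14, 3.14].

INTERFACE

Orientations are given as [roll, pitch, yaw] about the fixed x, y, z axes, in that order (R = Rz(yaw) Ry(pitch) Rx(roll)).
In Python, from bench import manip gives the robot as it stands.
- The arm moves only by the tool servo_tool, never from a script. Its argument "moves" is a list of rows, each a list of 2 entries, a list of its own where there are three numbers: the shift along the tool's x, y, z normalised to -1 to 1, where 1 is 0.3 m, then the turn about the tool's z normalised to -1 to 1, where 1 is pi/4 rad. In form: [[[tx, ty, tz], roll], ...]. A call has 1 to 8 rows; each row is the pose to reach, as a shift and turn from the pose commanded when the call began, along the tool's axes at that moment; what a row does not reach only later rows make up. A row lasts 1/10 s, in which the tool goes at most 50 mm and 8.59 degrees, less where a joint would pass 70% of its speed; a pose out of reach is approached as far as the arm can. A call with a number of a shift or a turn outside -1 to 1 is refused whole. A call with a gripper value outside its range is refused whole. "fingers" is the closure in counts, from 0 (fully open) to 255 (shut), set as the call begins (left out, the last holds). The fingers move at their own pace and stop on an object; "newtons" is the grip in N (left out, the last holds). Time passes only in rows, so rows that repeat a pose let the fingers close. It gives the time, the measured TCP pose, the force and the opening at its end, in the units of the state.
- manip.get_obs(): the state, without advancing time (a new reading comes with each control period).
- manip.camera(name): name is "side" or "top" or "wrist"; returns the picture (480x640x3 uint8, blue, green, red); there is no depth.
- manip.camera_info(name): a dict with "fx", "fy", "cx", "cy" (pixels), "R" (3x3) and "t" (3): a world point X has camera coordinates R X + t; the wrist camera has in their place "mount" (4x4, takes a point from camera to tool coordinates, whose origin is the TCP and whose axes are the flange's). Camera axes: x right, y down, z forward; pixel columns grow to the right and rows downward; lengths in m; the calibration is good to about 2 mm. A picture is of the moment at which its call begins: read the wrist's pose just before it. camera_info takes no time and is no camera call.
- manip.sign_off(): hands the job in, once; it reports no verdict.
The state is a dict: "t": time; "qpos": joint angles; "joint_velocities": joint speeds; "joint_efforts": joint torques, N m; "ee_pos": TCP position; "tcp_rot": TCP orientation; "ft_force": force on the tool from outside, world axes, zero at the start; "wrist_torque": the same for the moment, N m; "finger_gap": finger opening in m.
Only numpy, scipy, OpenCV 4.12 (cv2) and the standard library are available. Lean on these libraries where they do the work, as an engineer would, in place of code of your own. Each camera call takes 0.05 s, during which the arm holds its last target.

## Working session

There is one attempt and no reset: what is moved stays moved. The work goes in short steps, Python scripts to look and compute and a tool call to move; the robot and the scene stay as the last step left them, time stands still between calls to the robot, and variables do not carry over. Pictures are saved under pics/ and viewed, and the job is handed in when it is done.

Besides the shell and the picture viewer there is one more tool, called after "Call:" by a JSON object that holds its "op" and its "data". servo_tool: Moves the arm, as the interface text tells. Its arguments: {"type":"object","properties":{"moves":{"type":"array","items":{"type":"array"}},"fingers":{"type":"number"},"newtons":{"type":"number"}},"required":["moves"]}

```bash
ls; mkdir -p pics
python3 - <<'E'
from bench import manip
import cv2,numpy as np
print(manip.get_obs())
for n in ["side","top","wrist"]:
    cv2.imwrite(f"pics/{n}0.png",manip.camera(n)); print(n,manip.camera_info(n))
E
```

```text
pics
{'t': 0.0, 'qpos': array([ 1.16902674e+00,  4.23850064e-01,  1.63066355e+00, -1.93712827e-05,
        1.08859407e+00, -1.90232503e-02]), 'joint_velocities': array([ 4.63321010e-04, -9.66150066e-04, -1.00657830e-03, -3.79481700e-04,
       -7.59438230e-04,  2.36092036e-05]), 'joint_efforts': array([ 9.97718998e-04, -5.44626188e+01, -2.73663837e+01,  6.43884041e-02,
        2.26863928e-02, -1.44650435e-04]), 'ee_pos': array([0.23318797, 0.57924816, 0.19980635]), 'tcp_rot': array([-3.14007757e+00, -1.16732303e-05,  2.75885531e+00]), 'ft_force': array([0.67943626, 0.03846098, 0.55198291]), 'wrist_torque': array([-0.04324398,  0.02978256,  0.0021677 ]), 'finger_gap': 0.08809229480277625}
side {'fx': 444.33473023593166, 'fy': 444.33473023593166, 'cx': 319.98807916186814, 'cy': 238.73548429762508, 'R': array([[ 0.96901899, -0.24637107,  0.01742082],
       [-0.14175907, -0.61254748, -0.77761812],
       [ 0.20225369,  0.75105717, -0.62849548]]), 't': array([-0.54122821,  0.17981041,  1.3110954 ])}
top {'fx': 505.8635361833033, 'fy': 505.8635361833033, 'cx': 321.85761739824017, 'cy': 237.0575794800282, 'R': array([[ 0.05092733, -0.99869607,  0.00354566],
       [-0.97768716, -0.05057986, -0.20388596],
       [ 0.20379945,  0.00691682, -0.97898822]]), 't': array([-0.07331684,  0.57928713,  1.4231791 ])}
wrist {'fx': 377.3854433478664, 'fy': 377.3854433478664, 'cx': 316.9198238263536, 'cy': 238.8724674592684, 'mount': array([[ 4.77333208e-05, -9.54262615e-01, -2.98969664e-01,
         8.24891403e-02],
       [ 9.99999955e-01, -4.29282092e-05,  2.96679277e-04,
        -1.74287351e-04],
       [-2.95944175e-04, -2.98969665e-01,  9.54262570e-01,
        -1.84170315e-01],
       [ 0.00000000e+00,  0.00000000e+00,  0.00000000e+00,
         1.00000000e+00]])}
```

View pics/side0.png

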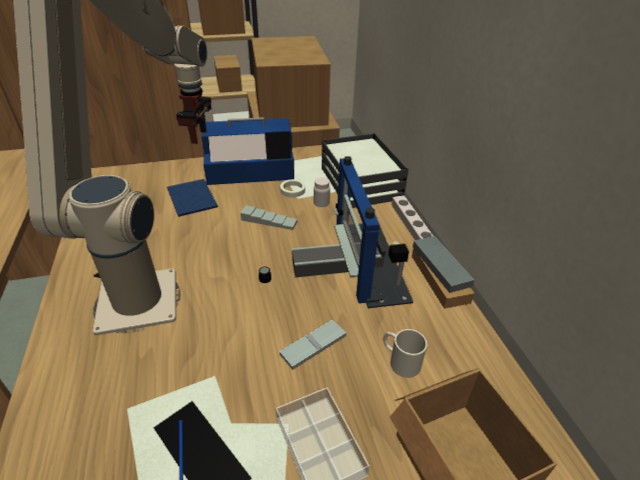

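View pics/top0.png

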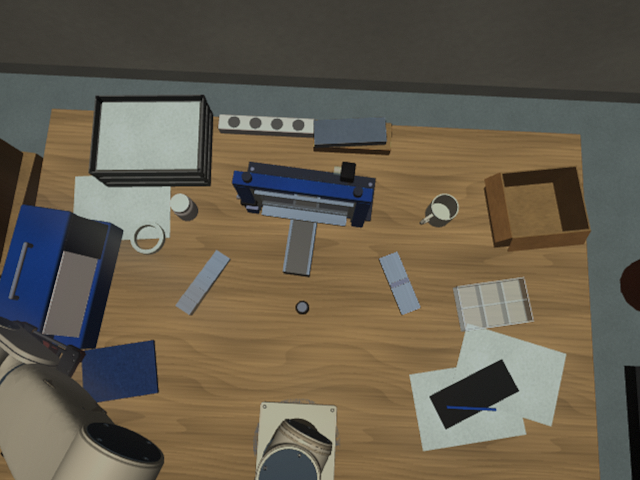

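View pics/wrist0.png

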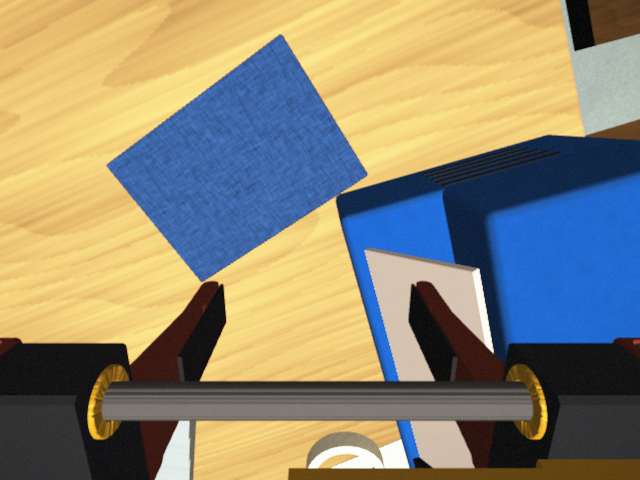

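```bash
cat > h.py <<'E'
from bench import manip
import cv2,numpy as np
from scipy.spatial.transform import Rotation as Ro
def cam(n,obs=None):
    c=manip.camera_info(n); K=np.array([[c['fx'],0,c['cx']],[0,c['fy'],c['cy']],[0,0,1]])
    if n=='wrist':
        o=obs or manip.get_obs(); T=np.eye(4);T[:3,:3]=Ro.from_euler('xyz',o['tcp_rot']).as_matrix();T[:3,3]=o['ee_pos']
        M=np.linalg.inv(T@np.array(c['mount'])); return K,M[:3,:3],M[:3,3]
    return K,c['R'],c['t']
def ray(C,uv,z):
    K,R,t=C; d=R.T@np.linalg.inv(K)@np.array([uv[0],uv[1],1.]); o=-R.T@t
    return o+d*(z-o[2])/d[2]
def proj(C,X):
    K,R,t=C; p=K@(R@np.asarray(X,float)+t); return p[:2]/p[2]
def tri(Cs,uvs):
    A=[];b=[]
    for (K,R,t),uv in zip(Cs,uvs):
        d=R.T@np.linalg.inv(K)@np.array([uv[0],uv[1],1.]);d/=np.linalg.norm(d);o=-R.T@t
        P=np.eye(3)-np.outer(d,d);A.append(P);b.append(P@o)
    return np.linalg.lstsq(np.vstack(A),np.hstack(b),rcond=None)[0]
def crop(src,x,y,w,h,s,out):
    im=cv2.imread(src)[y:y+h,x:x+w]; cv2.imwrite(out,cv2.resize(im,None,fx=s,fy=s,interpolation=cv2.INTER_CUBIC))
E
python3 - <<'E'
from h import *
crop('pics/top0.png',165,150,220,150,3.6,'pics/c1.png')
crop('pics/side0.png',230,150,180,160,3.7,'pics/c2.png')
E
```

```text
(no output)
```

View pics/c1.png

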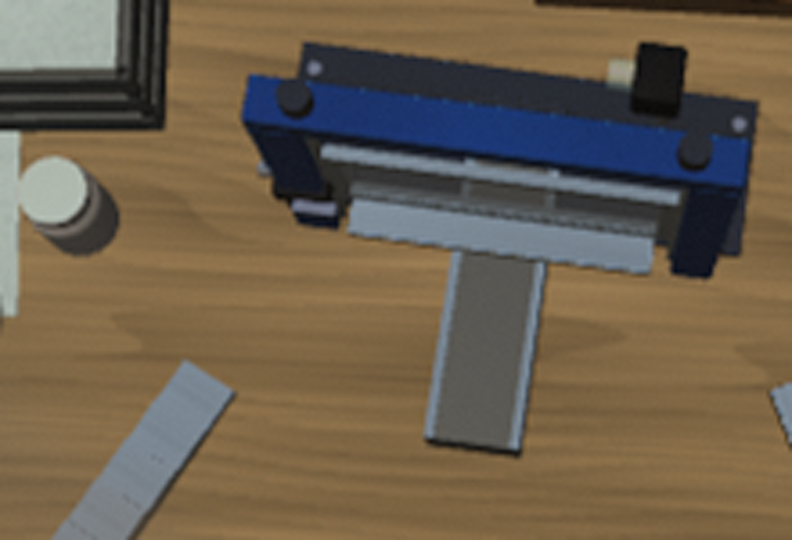

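View pics/c2.png

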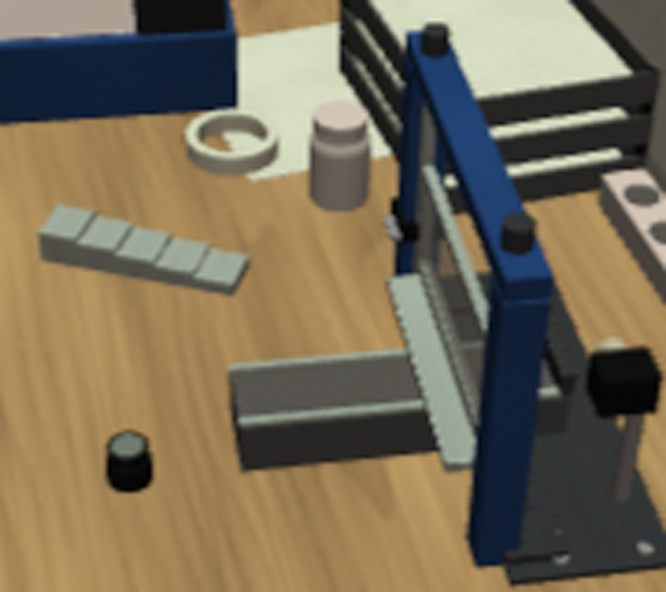

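Run:
```python
from h import *
T=cam('top');f=lambda u,v:(165+u/3.6,150+v/3.6)
for n,p,z in [('trkL',(426,438),.052),('trkR',(520,450),.052),('barL',(349,235),.066),('barR',(650,272),.066),('barbL',(358,200),.066),('barbR',(655,235),.066),('wthinL',(187,360),.014),('wthinR',(235,393),.014),('crL',(243,120),.270),('crR',(742,185),.27),('crTL',(250,76),.292),('crTR',(757,137),.292)]:
    print(n,ray(T,f(*p),z).round(4))
crop('pics/top0.png',170,240,80,80,7,'pics/c3.png')
```

```text
trkL [0.4756 0.0631 0.052 ]
trkR [ 0.4697 -0.0132  0.052 ]
barL [0.6373 0.1359 0.066 ]
barR [ 0.619  -0.1112  0.066 ]
barbL [0.6672 0.1308 0.066 ]
barbR [ 0.6503 -0.114   0.066 ]
wthinL [0.5358 0.2697 0.014 ]
wthinR [0.5101 0.2273 0.014 ]
crL [0.6671 0.1908 0.27  ]
crR [ 0.6376 -0.1655  0.27  ]
crTL [0.6927 0.1844 0.292 ]
crTR [ 0.6666 -0.1729  0.292 ]
```

View pics/c3.png

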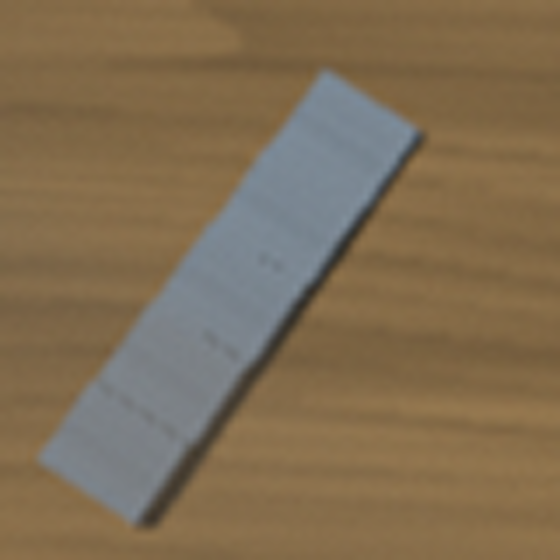

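Run:
```python
from h import *
T=cam('top');f=lambda u,v:(170+u/7,240+v/7)
a=[ray(T,f(*p),z) for p,z in [((326,70),.014),((424,132),.014),((40,460),.034),((138,523),.034)]]
for p in a: print(p.round(4))
tn=(a[0]+a[1])/2; tk=(a[2]+a[3])/2; d=(tn-tk)[:2]; print(np.linalg.norm(d),np.arctan2(d[1],d[0]),tn,tk, tn[:2]-d/np.linalg.norm(d)*.117)
o=manip.get_obs();print(Ro.from_euler('xyz',o['tcp_rot']).as_matrix().round(3),o['qpos'].round(2))
```

```text
[0.5358 0.2708 0.014 ]
[0.5111 0.2265 0.014 ]
[0.3627 0.3694 0.034 ]
[0.3391 0.3262 0.034 ]
0.1989707128223456 -0.5215917152109389 [0.52343551 0.24866384 0.014     ] [0.3509225  0.34780315 0.034     ] [0.42199333 0.30696036]
[[-0.928  0.374 -0.   ]
 [ 0.374  0.928 -0.001]
 [ 0.    -0.001 -1.   ]] [ 1.17  0.42  1.63 -0.    1.09 -0.02]
```

Call:
{"op": "servo_tool", "data": {"moves": [[[-0.98, -0.618, 0.25], 0.177], [[-0.98, -0.618, 0.25], 0.177], [[-0.98, -0.618, 0.25], 0.177], [[-0.98, -0.618, 0.25], 0.177], [[-0.98, -0.618, 0.25], 0.177], [[-0.98, -0.618, 0.25], 0.177], [[-0.98, -0.618, 0.25], 0.177], [[-0.98, -0.618, 0.25], 0.177]]}}

```text
t: 0.95
ee_pos: [0.4384, 0.2938, 0.1243]
tcp_rot: [-3.139, -0.0, 2.615]
ft_force: [-0.7, 0.2, 0.4]
finger_gap: 0.0878
```

Call:
{"op": "servo_tool", "data": {"moves": [[[0, 0, 0], 0], [[0, 0, 0], 0]], "fingers": 90}}

```text
t: 1.15
ee_pos: [0.4366, 0.2987, 0.1257]
tcp_rot: [3.141, -0.0, 2.62]
ft_force: [-0.4, -0.3, 0.8]
finger_gap: 0.0753
```

Run:
```python
from h import *
o=manip.get_obs();cv2.imwrite('pics/w1.png',manip.camera('wrist'))
print(o['ee_pos'],o['tcp_rot'],o['qpos'].round(2),o['finger_gap'],o['t'])
C=cam('wrist',o)
for s,zt in [(.0,.014),(.04,.014),(.08,.024),(.12,.024),(.16,.034),(.2,.034)]:
  for w in(-.025,.025):
    d=np.array([.867,-.498]);n=np.array([.498,.867]);p=np.array([.5234,.2487])-d*s+n*w
    print(s,w,proj(C,[*p,zt]).round(0))
```

```text
[0.43659852 0.29867137 0.12571233] [ 3.14134816e+00 -1.92024447e-04  2.61979683e+00] [ 0.58  0.39  1.9   0.    0.86 -0.47] 0.07531605224015671 1.15
0.0 -0.025 [289. 335.]
0.0 0.025 [345. 335.]
0.04 -0.025 [288. 294.]
0.04 0.025 [346. 294.]
0.08 -0.025 [286. 254.]
0.08 0.025 [348. 254.]
0.12 -0.025 [285. 206.]
0.12 0.025 [349. 206.]
0.16 -0.025 [282. 154.]
0.16 0.025 [352. 154.]
0.2 -0.025 [280.  94.]
0.2 0.025 [353.  94.]
```

View pics/w1.png

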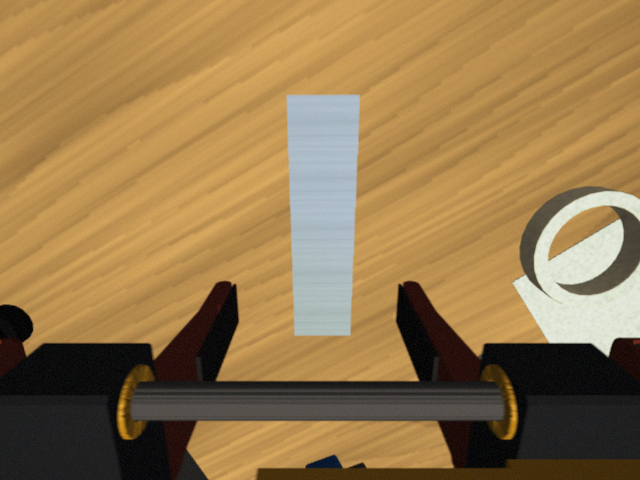

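Call:
{"op": "servo_tool", "data": {"moves": [[[-0.024, 0.016, 0.15], 0], [[-0.024, 0.016, 0.3], 0], [[-0.024, 0.016, 0.38], 0], [[-0.024, 0.016, 0.405], 0], [[-0.024, 0.016, 0.405], 0], [[-0.024, 0.016, 0.405], 0]], "fingers": 90}}

```text
t: 1.8
ee_pos: [0.446, 0.2998, 0.0053]
tcp_rot: [3.14, 0.001, 2.621]
ft_force: [0.1, -0.1, 0.4]
finger_gap: 0.057
```

Run:
```python
from h import *
o=manip.get_obs();cv2.imwrite('pics/w2.png',manip.camera('wrist'));cv2.imwrite('pics/s2.png',manip.camera('side'))
crop('pics/s2.png',200,160,140,90,5.5,'pics/s2c.png')
print(o['ee_pos'],o['tcp_rot'],o['ft_force'],o['finger_gap'],o['t'])
```

```text
[0.4459907  0.29975062 0.00525608] [3.13993619e+00 8.25507508e-04 2.62100362e+00] [ 0.08929997 -0.0829613   0.37663093] 0.057048843269195716 1.8
```

View pics/w2.png

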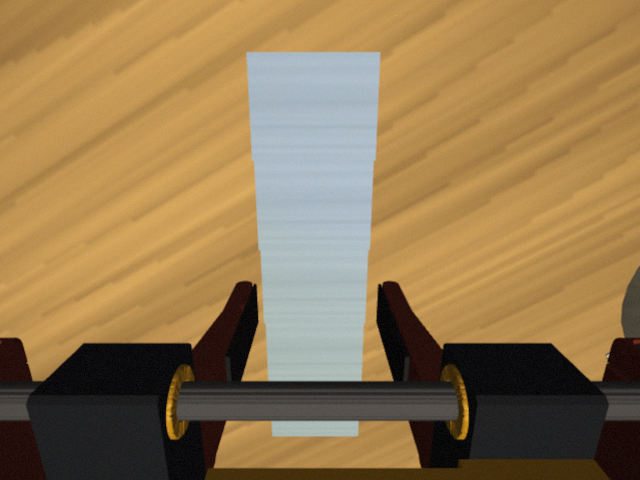

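View pics/s2c.png

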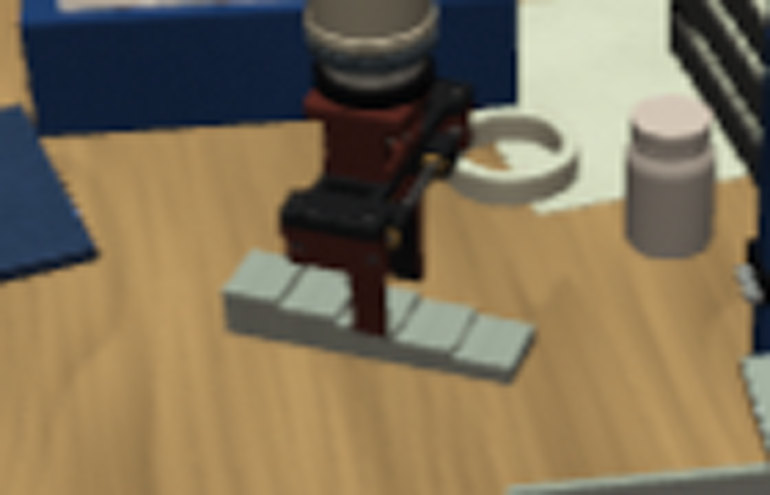

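Run:
```python
from h import *
S=cam('side');o=manip.get_obs();p=o['ee_pos'];n=np.array([.498,.867])
for w in(-.0285,-.042):
  for z in (0,.005,.01,.015,.02): print(w,z,((proj(S,[*(p[:2]+n*w),z])-[200,160])*5.5).round(0))
```

```text
-0.0285 0 [370. 357.]
-0.0285 0.005 [370. 351.]
-0.0285 0.01 [370. 345.]
-0.0285 0.015 [369. 339.]
-0.0285 0.02 [369. 333.]
-0.042 0 [363. 369.]
-0.042 0.005 [363. 363.]
-0.042 0.01 [362. 357.]
-0.042 0.015 [362. 351.]
-0.042 0.02 [361. 345.]
```

Call:
{"op": "servo_tool", "data": {"moves": [[[0, 0, 0.015], 0], [[0, 0, 0.028], 0], [[0, 0, 0.028], 0]]}}

```text
t: 2.2
ee_pos: [0.4454, 0.2984, -0.0045]
tcp_rot: [-3.141, -0.0, 2.62]
ft_force: [-1.0, -0.3, 0.0]
finger_gap: 0.057
```

Call:
{"op": "servo_tool", "data": {"moves": [[[0, 0, 0], 0], [[0, 0, 0], 0], [[0, 0, 0], 0], [[0, 0, 0], 0], [[0, 0, 0], 0]], "fingers": 255, "newtons": 60}}

```text
t: 2.7
ee_pos: [0.4455, 0.2985, -0.0043]
tcp_rot: [-3.141, 0.0, 2.62]
ft_force: [1.6, 0.5, -1.1]
finger_gap: 0.0489
```

Call:
{"op": "servo_tool", "data": {"moves": [[[0, 0, -0.05], 0], [[0, 0, -0.1], 0], [[0, 0, -0.1], 0], [[0, 0, -0.1], 0]]}}

```text
t: 3.1
ee_pos: [0.446, 0.2989, 0.0266]
tcp_rot: [3.14, 0.001, 2.62]
ft_force: [0.5, -0.3, -5.7]
finger_gap: 0.0495
```

Run:
```python
from h import *
o=manip.get_obs();cv2.imwrite('pics/w3.png',manip.camera('wrist'));cv2.imwrite('pics/s3.png',manip.camera('side'))
crop('pics/s3.png',200,160,140,90,5.5,'pics/s3c.png')
print(o['ee_pos'],o['tcp_rot'],o['ft_force'],o['finger_gap'],o['t'])
```

```text
[0.44597034 0.29885877 0.02656066] [3.14003045e+00 8.00951175e-04 2.61977956e+00] [ 0.50261772 -0.32191071 -5.67736098] 0.04948047164723922 3.1
```

View pics/w3.png

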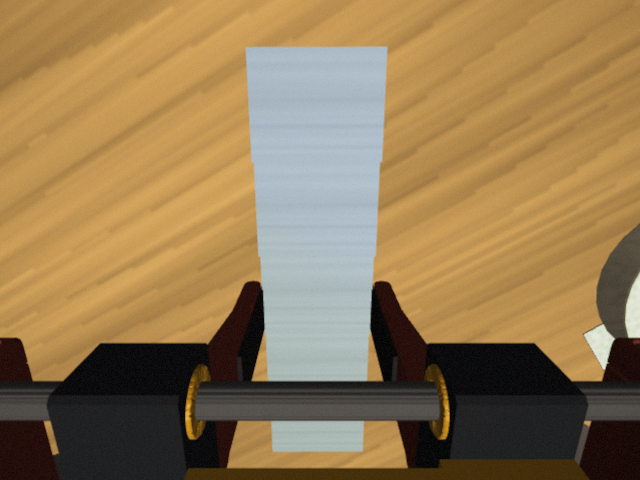

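View pics/s3c.png

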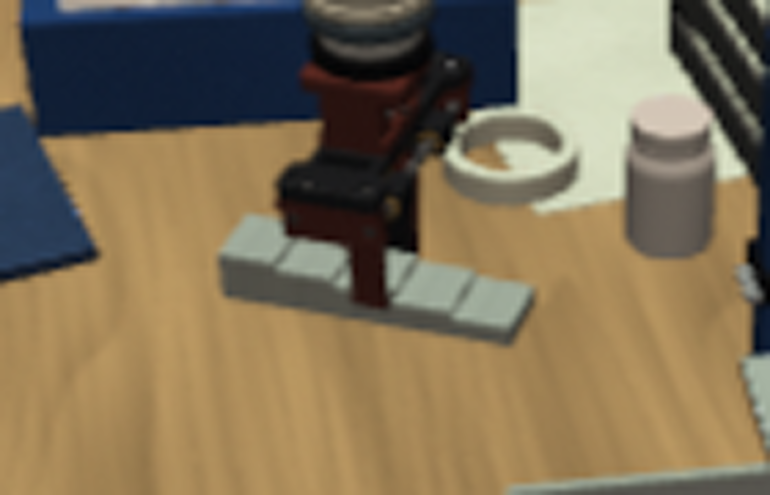

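Call:
{"op": "servo_tool", "data": {"moves": [[[0, 0, -0.16], 0], [[0, 0, -0.32], 0], [[-0.08, -0.11, -0.35], -0.1], [[-0.19, -0.265, -0.35], -0.25], [[-0.3, -0.42, -0.35], -0.4], [[-0.41, -0.57, -0.35], -0.57], [[-0.52, -0.72, -0.35], -0.57], [[-0.62, -0.86, -0.35], -0.57]]}}

```text
t: 4.0
ee_pos: [0.4745, 0.0109, 0.1304]
tcp_rot: [3.142, -0.0, 3.068]
ft_force: [0.8, 0.1, -6.3]
finger_gap: 0.0492
```

Call:
{"op": "servo_tool", "data": {"moves": [[[0, 0, 0], 0]]}}

```text
t: 4.1
ee_pos: [0.4751, 0.0076, 0.1304]
tcp_rot: [-3.14, -0.0, 3.062]
ft_force: [-0.5, 0.4, -5.9]
finger_gap: 0.0491
```

Run:
```python
from h import *
o=manip.get_obs();cv2.imwrite('pics/w4.png',manip.camera('wrist'));cv2.imwrite('pics/s4.png',manip.camera('side'))
cv2.imwrite('pics/t4.png',manip.camera('top'))
print(o['ee_pos'],o['tcp_rot'],o['ft_force'],o['finger_gap'],o['t'])
```

```text
[0.47512523 0.00755193 0.13037804] [-3.14027310e+00 -3.59643296e-05  3.06168856e+00] [-0.49570481  0.40803483 -5.91234197] 0.049101442552699284 4.1
```

View pics/w4.png

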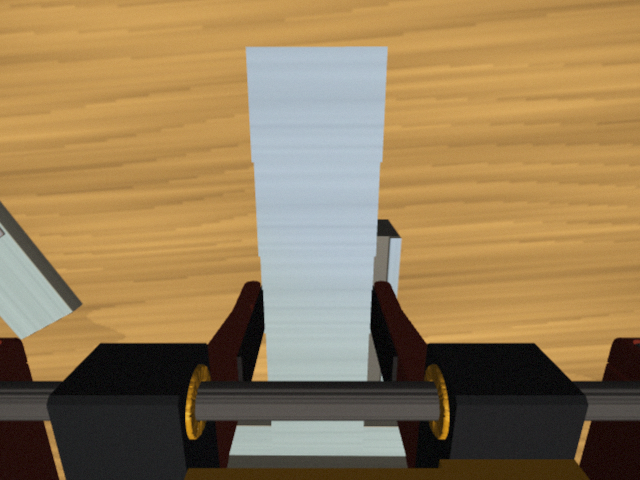

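View pics/s4.png

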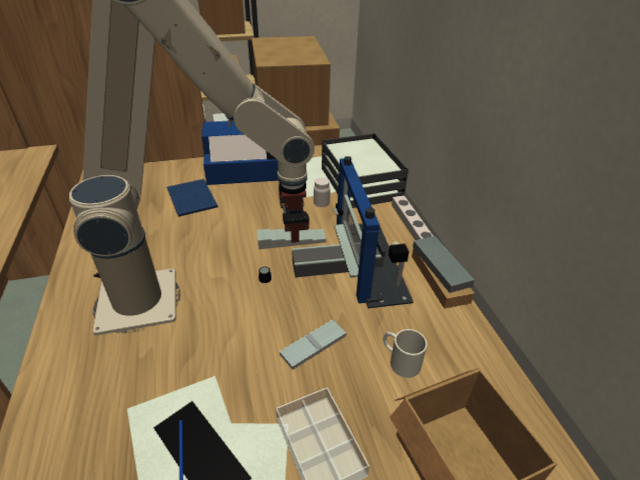

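View pics/t4.png

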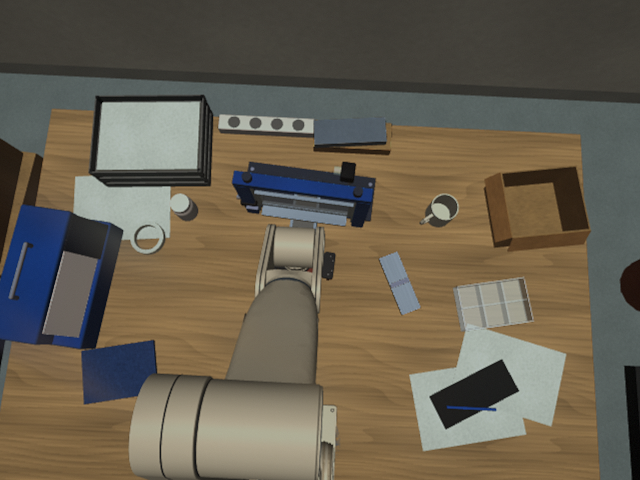

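Run:
```python
from h import *
o=manip.get_obs();C=cam('wrist',o)
print(ray(C,(400,238),.055),ray(C,(388,238),.055))
e=np.array([.9973,-.0735]);n=np.array([.0735,.9973]);F=np.array([.4726,.025])
print(proj(C,[*(F+.039*n),.055]),proj(C,[*(F+.031*n),.055]))
crop('pics/w4.png',360,200,80,80,7,'pics/w4c.png')
S=cam('side'); 
for l in(-.039,.039): print(proj(S,[*(F+l*n),.055]))
crop('pics/s4.png',280,180,130,120,6,'pics/s4c.png')
```

```text
[0.47713736 0.07226798 0.055     ] [0.47648146 0.06365014 0.055     ]
[388.31272706 236.63133488] [377.19071054 236.65680678]
[293.32790967 264.51340352]
[290.18946148 248.27508732]
```

View pics/w4c.png

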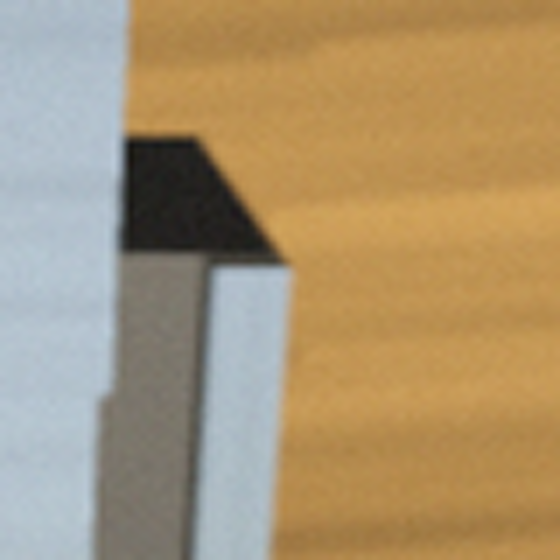

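View pics/s4c.png

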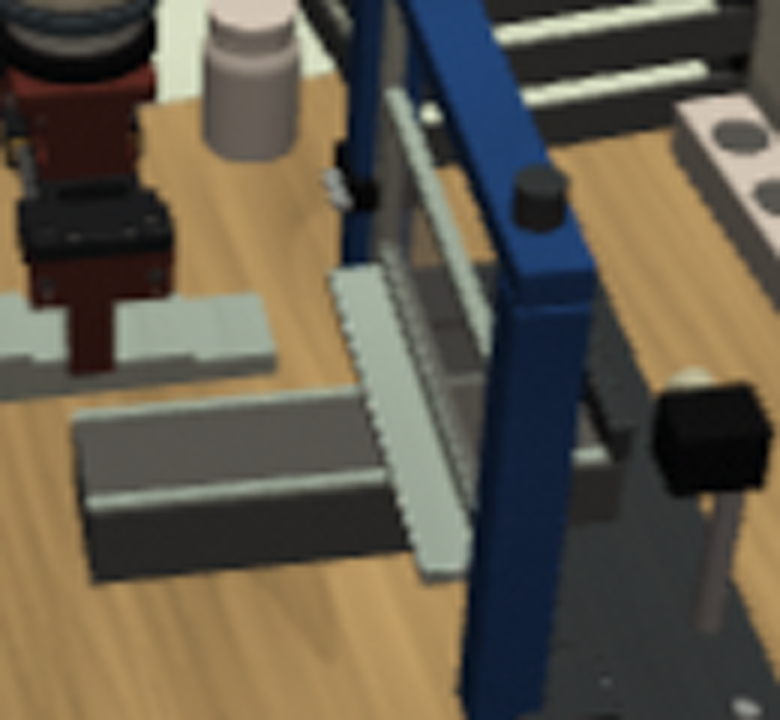

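Run:
```python
from h import *
o=manip.get_obs();S=cam('side');W=cam('wrist',o)
R=Ro.from_euler('xyz',o['tcp_rot']).as_matrix();p=o['ee_pos']
def P(x,y,z): # forward from TCP along -toolx, left=tooly, z above underside
    return p+R@[-x,y,0]+np.array([0,0,.0043+z])
for nm,a in [('tip R top',(.092,-.025,.014)),('tipR bot',(.092,-.025,0)),('tip L top',(.092,.025,.014))]:
    print(nm,((proj(S,P(*a))-[280,180])*6).round(0))
print('wrist thin', proj(W,P(.092,-.025,.014)),proj(W,P(.092,.025,.014)),proj(W,P(-.108,.025,.034)),proj(W,P(-.108,-.025,.034)))
# stage corner by side+wrist
g=lambda u,v:((u+.5)/6-.5+280,(v+.5)/6-.5+180)
h=lambda u,v:((u+.5)/7-.5+360,(v+.5)/7-.5+200)
print(tri([S,W],[g(75,413),h(288,266)]))
T=cam('top'); t=lambda u,v:((u+.5)/3.6-.5+165,(v+.5)/3.6-.5+150)
print(ray(T,t(426,440),.055),ray(T,t(522,452),.055)); 
print(ray(S,g(75,413),.055),ray(S,g(85,503),.055), ray(W,h(288,266),.055))
```

```text
tip R top [266. 345.]
tipR bot [266. 367.]
tip L top [249. 284.]
wrist thin [272.36851414 448.55146522] [362.01712692 448.51444364] [389.13723492  43.98658967] [245.72200121  43.96403876]
[0.48242328 0.07565114 0.04253162]
[0.47453719 0.06385622 0.055     ] [ 0.46880676 -0.01388424  0.055     ]
[0.48121731 0.06183837 0.055     ] [ 0.47199989 -0.00928983  0.055     ] [0.47685274 0.07278407 0.055     ]
```

Call:
{"op": "servo_tool", "data": {"moves": [[[0, -0.15, 0], 0], [[0, -0.3, 0], 0], [[0, -0.3, 0], 0], [[0, -0.3, 0], 0], [[0, -0.3, 0], 0]]}}

```text
t: 4.75
ee_pos: [0.4683, -0.0755, 0.1305]
tcp_rot: [3.141, -0.001, 3.069]
ft_force: [0.1, 0.6, -6.2]
finger_gap: 0.0492
```

Run:
```python
from h import *
o=manip.get_obs();cv2.imwrite('pics/w5.png',manip.camera('wrist'))
o2=manip.get_obs()
print(o['ee_pos'],o['tcp_rot'],o2['ee_pos'],o['t'])
C=cam('wrist',o);np.save('o5.npy',o,allow_pickle=True)
e=np.array([.9973,-.0735]);n=np.array([.0735,.9973]);F=np.array([.4742,.025])
for l in(.039,.031,-.031,-.039):print(proj(C,[*(F+l*n),.055]),proj(C,[*(F+.1*e+l*n),.055]))
```

```text
[ 0.46827151 -0.07554491  0.13047663] [ 3.14118013e+00 -6.19683314e-04  3.06925707e+00] [ 0.46833863 -0.07546782  0.13051552] 4.75
[510.71095672 238.70808131] [491.40035404 357.96688245]
[499.62675661 238.69773433] [481.41090859 357.96164981]
[413.69558015 238.61751857] [403.96945823 357.92108464]
[402.60399141 238.6071647 ] [393.97401227 357.91584886]
```

View pics/w5.png

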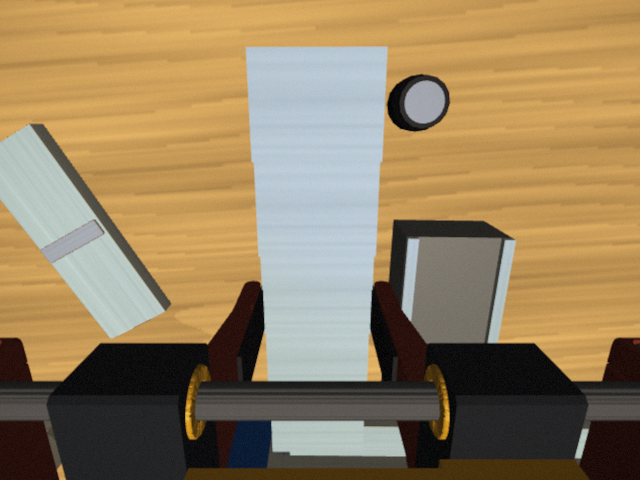

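Run:
```python
from h import *
crop('pics/w5.png',380,215,150,135,5,'pics/w5c.png')
```

View pics/w5c.png

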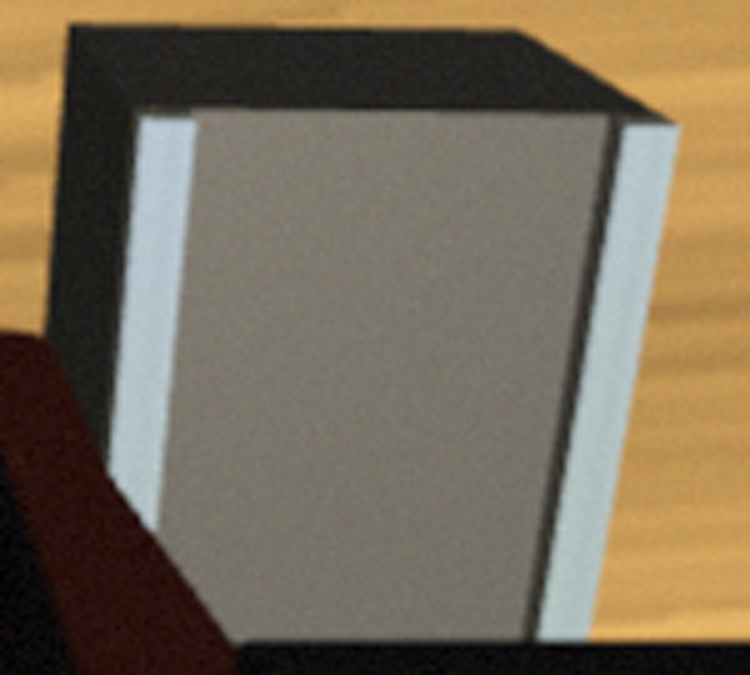

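Run:
```python
from h import *
o=np.load('o5.npy',allow_pickle=True).item();C=cam('wrist',o)
f=lambda u,v:((u+.5)/5-.5+380,(v+.5)/5-.5+215)
q={k:ray(C,f(*p),.055)[:2] for k,p in dict(Lf=(680,125),Lb=(590,638),Li=(622,125),Lib=(538,638),Rf=(136,117),Rb=(108,470),Rif=(195,118),Rib=(158,525)).items()}
for k in q: print(k,q[k].round(4))
for a,b in(('Lf','Lb'),('Li','Lib'),('Rf','Rb'),('Rif','Rib')):
  d=q[b]-q[a];print(a,np.arctan2(d[1],d[0]))
d=q['Lf']-q['Rf'];print(np.linalg.norm(d),np.arctan2(-d[0],d[1]),(q['Lf']+q['Rf'])/2,(q['Li']+q['Rif'])/2)
```

```text
Lf [0.478  0.0675]
Lb [0.5626 0.0605]
Li [0.4774 0.0591]
Lib [0.562  0.0523]
Rf [ 0.4711 -0.0109]
Rb [ 0.5275 -0.0152]
Rif [ 0.4719 -0.0024]
Rib [ 0.5375 -0.0076]
Lf -0.08248177750915316
Li -0.08050005218770774
Rf -0.07695575642046416
Rif -0.07867699916656576
0.07865076498712702 -0.0879621611287813 [0.47454812 0.02829745] [0.47462849 0.02836225]
```

Call:
{"op": "servo_tool", "data": {"moves": [[[0, 0.053, 0.12], 0.006], [[0, 0.053, 0.24], 0.006], [[0, 0.053, 0.34], 0.006], [[0, 0.053, 0.36], 0.006], [[-0.1, 0.053, 0.36], 0.006], [[-0.2, 0.053, 0.36], 0.006], [[-0.28, 0.053, 0.36], 0.006], [[-0.285, 0.053, 0.36], 0.006]]}}

```text
t: 5.6
ee_pos: [0.56, -0.0671, 0.0245]
tcp_rot: [-3.141, 0.006, 3.064]
ft_force: [-0.3, 0.2, -5.5]
finger_gap: 0.0493
```

Call:
{"op": "servo_tool", "data": {"moves": [[[0, 0, 0], 0], [[0, 0, 0], 0]]}}

```text
t: 5.8
ee_pos: [0.5537, -0.0669, 0.023]
tcp_rot: [3.141, -0.001, 3.063]
ft_force: [0.3, 0.1, -6.4]
finger_gap: 0.0491
```

Run:
```python
from h import *
o=manip.get_obs();cv2.imwrite('pics/s6.png',manip.camera('side'));cv2.imwrite('pics/w6.png',manip.camera('wrist'))
print(o['ee_pos'],o['tcp_rot'],o['ft_force'],o['t'])
crop('pics/s6.png',280,150,130,130,6,'pics/s6c.png')
```

```text
[ 0.55372935 -0.06690761  0.02297473] [ 3.14149877e+00 -1.24151390e-03  3.06347723e+00] [ 0.32635459  0.0803182  -6.4461118 ] 5.8
```

View pics/s6c.png

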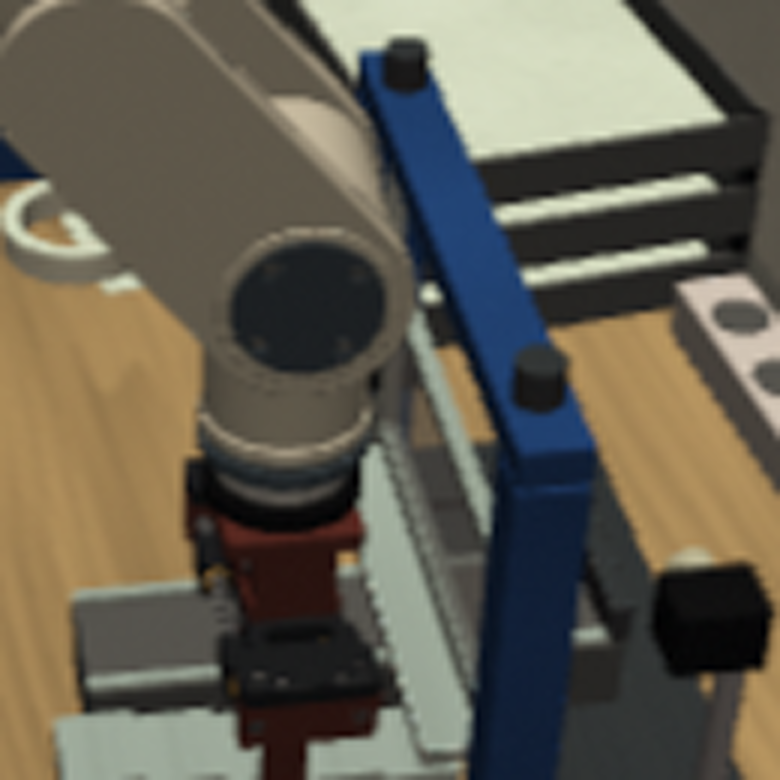

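View pics/w6.png

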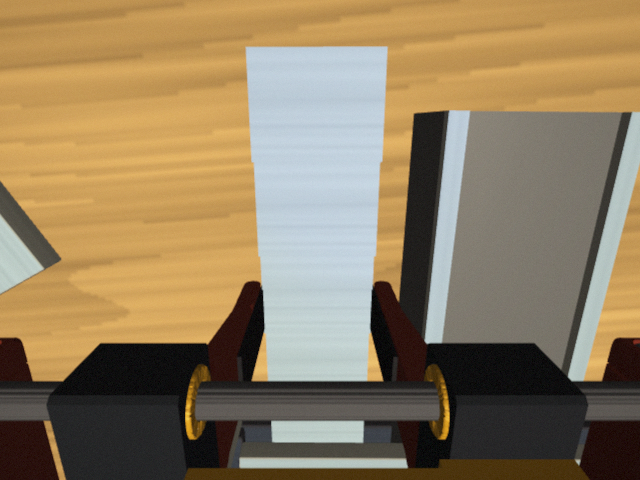

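Run:
```python
from h import *
crop('pics/top0.png',230,185,50,40,14,'pics/p1.png')
crop('pics/side0.png',318,190,40,40,14,'pics/p2.png')
```

```text
(no output)
```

View pics/p1.png

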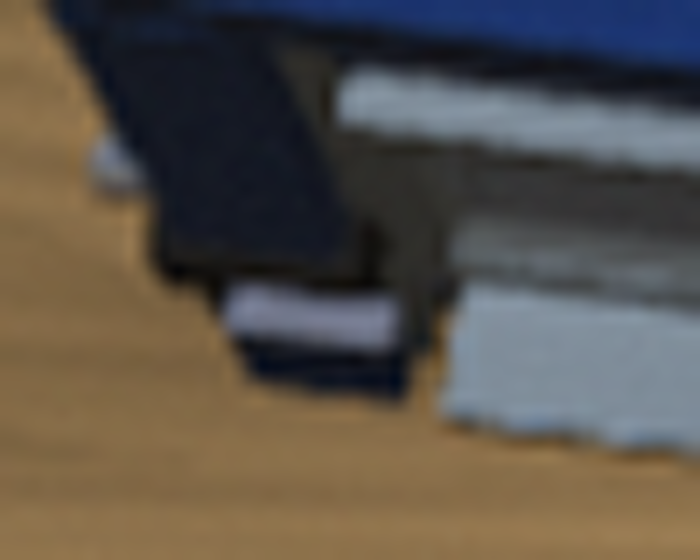

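View pics/p2.png

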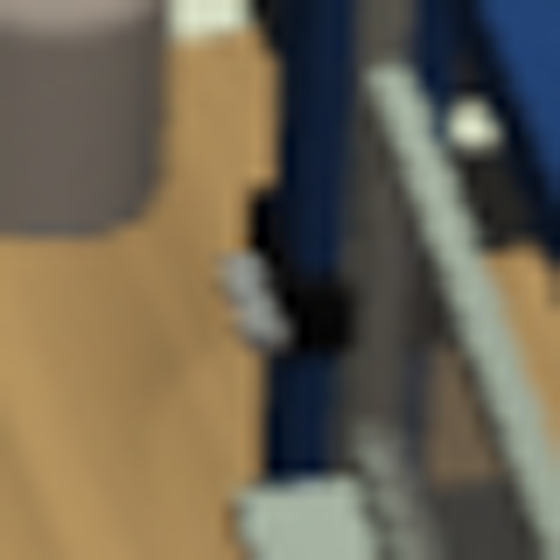

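```bash
cat >> h.py <<'E'
e=np.array([.9970,-.0769]);n=np.array([.0769,.9970]);F=np.array([.4745,.0283])
def stage(p): d=np.asarray(p)[:2]-F; return d@e,d@n
def wp(a,l,z): return np.array([*(F+a*e+l*n),z])
E
python3 - <<'E'
from h import *
T=cam('top');S=cam('side')
for a,b in [((257.96,207.2),(336.96,212.7)),((257.96,207.2),(336.5,212.2)),((257.96,208),(337,212.7))]:
    p=tri([T,S],[a,b]); print(p,stage(p), proj(T,p)-a,proj(S,p)-b)
# calibrate: bar corners & column in each
for z in (.056,.062):
  print(z,proj(T,wp(.155,.125,z+.01)),proj(S,wp(.155,.125,z+.01)),proj(S,wp(.155,-.125,z+.01)))
print(proj(T,wp(.172,.178,.292)),proj(T,wp(.172,-.178,.292)),proj(S,wp(.172,-.178,.292)))
E
```

```text
[0.65029326 0.14309429 0.11119918] (np.float64(0.16643819503570514), np.float64(0.12796840533250167)) [ 0.05913567 -0.33202503] [-0.28128111  0.07036165]
[0.64904597 0.14277848 0.11382207] (np.float64(0.1652189379244924), np.float64(0.12755763373868434)) [ 0.0257977  -0.14574552] [-0.12335429  0.03096595]
[0.64913803 0.14278655 0.11124925] (np.float64(0.1653101051167796), np.float64(0.12757275215724886)) [ 0.13340274 -0.74143181] [-0.6288035   0.15574298]
0.056 [260.26560153 214.74791133] [332.99413082 224.43732295] [349.35632482 274.92358815]
0.062 [260.02903332 214.2425437 ] [333.05775166 223.02015183] [349.47633379 273.44501658]
[230.07954862 183.43922998] [370.68267927 200.98031833] [365.68574411 224.06883689]
```

Run:
```python
from h import *
T=cam('top');S=cam('side')
print(-S[1].T@S[2], -T[1].T@T[2])
for a,b in [((256.9,208.1),(335.26,212.6)),((257.96,207.2),(335.26,212.6)),((256.9,208.1),(336.26,212.6))]:
    p=tri([T,S],[a,b]); print(p,stage(p), proj(T,p)-a,proj(S,p)-b)
for z in (.105,.11,.115,.12): print(z,proj(S,wp(.166,.128,z)),proj(T,wp(.166,.128,z+.0025)))
```

```text
[ 0.28477629 -1.00790816  0.97327001] [ 0.28005231 -0.05376485  1.51164405]
[0.64647955 0.14613791 0.11044156] (np.float64(0.16240187751080853), np.float64(0.13070962590161472)) [-0.01234701  0.07061789] [ 0.05969132 -0.01498444]
[0.64706553 0.14310395 0.1129299 ] (np.float64(0.16321940572250082), np.float64(0.12772982607319083)) [-0.10349863  0.59956518] [ 0.50663401 -0.12881896]
[0.64833097 0.1460878  0.10970117] (np.float64(0.16425159417774232), np.float64(0.1308020416267118)) [ 0.08653184 -0.485792  ] [-0.41123204  0.10222259]
0.105 [336.46896069 214.28969023] [258.14229966 207.35597695]
0.11 [336.53006788 213.07122621] [257.93288337 206.89894747]
0.115 [336.59143496 211.84758005] [257.72204492 206.43881426]
0.12 [336.6530636  210.61871862] [257.50976976 205.9755456 ]
```

Call:
{"op": "servo_tool", "data": {"moves": [[[0, 0, -0.03], 0], [[0, 0, -0.05], 0], [[0, 0, -0.07], 0], [[0, 0, -0.09], 0], [[0, 0, -0.11], 0], [[0, 0, -0.12], 0]]}}

```text
t: 6.5
ee_pos: [0.5549, -0.0676, 0.0592]
tcp_rot: [-3.142, 0.0, 3.063]
ft_force: [1.8, -1.3, -9.3]
finger_gap: 0.0489
```

Run:
```python
from h import *
o=manip.get_obs();cv2.imwrite('pics/s7.png',manip.camera('side'));cv2.imwrite('pics/w7.png',manip.camera('wrist'))
print(o['ee_pos'],o['tcp_rot'],o['ft_force'],o['wrist_torque'],o['t'])
crop('pics/s7.png',280,150,130,130,6,'pics/s7c.png')
```

```text
[ 0.5548598  -0.06756486  0.0592452 ] [-3.14155433e+00  2.00710174e-04  3.06272923e+00] [ 1.83892638 -1.29446899 -9.2798928 ] [-0.03301628 -0.1899303   0.00258975] 6.5
```

View pics/s7c.png

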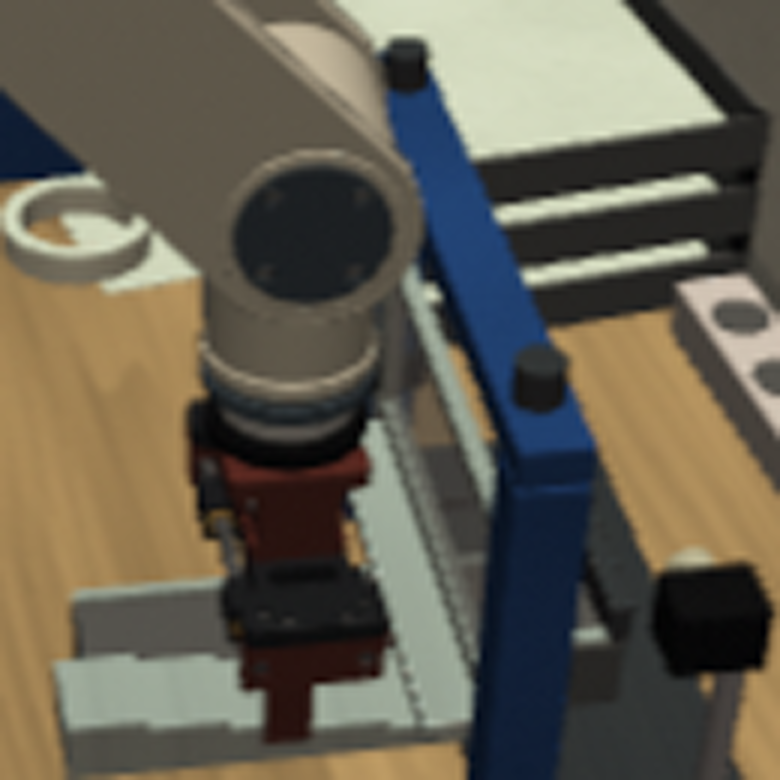

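View pics/w7.png

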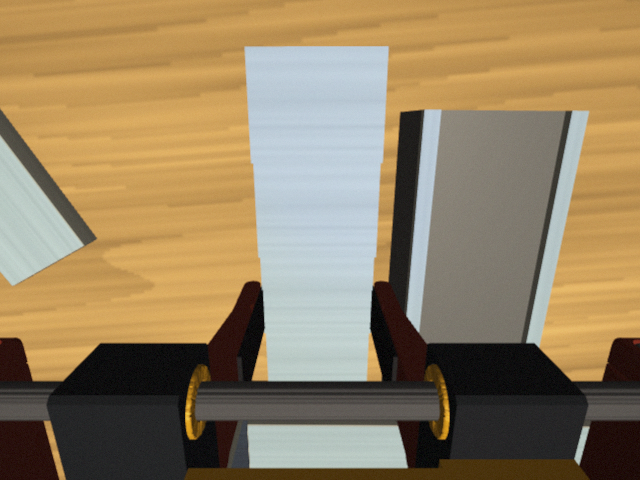

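Call:
{"op": "servo_tool", "data": {"moves": [[[0, 0, -0.025], 0], [[0, 0, -0.05], 0], [[0, 0, -0.075], 0], [[0, 0, -0.09], 0], [[0, 0, -0.098], 0], [[0, 0, -0.098], 0]]}}

```text
t: 7.2
ee_pos: [0.5545, -0.0675, 0.0884]
tcp_rot: [-3.142, -0.0, 3.063]
ft_force: [-0.9, 0.2, -8.6]
finger_gap: 0.0494
```

Call:
{"op": "servo_tool", "data": {"moves": [[[0, 0, 0.02], 0], [[0, 0, 0.03], 0], [[0.12, 0, 0.03], 0], [[0.25, 0, 0.03], 0], [[0.35, 0, 0.03], 0], [[0.42, 0, 0.03], 0], [[0.42, 0, 0.03], 0]]}}

```text
t: 7.9
ee_pos: [0.426, -0.0572, 0.0787]
tcp_rot: [3.141, -0.003, 3.063]
ft_force: [1.1, 0.3, -6.7]
finger_gap: 0.0492
```

Run:
```python
from h import *
o=manip.get_obs();cv2.imwrite('pics/s8.png',manip.camera('side'));cv2.imwrite('pics/t8.png',manip.camera('top'))
print(o['ee_pos'],o['tcp_rot'],o['ft_force'],o['t'])
crop('pics/s8.png',310,160,80,80,10,'pics/s8c.png')
crop('pics/t8.png',230,180,60,50,13,'pics/t8c.png')
S=cam('side');T=cam('top')
for z in(.1,.105,.11,.115):print(z,proj(S,wp(.155,.125,z+.01)),proj(T,wp(.155,.125,z+.01)))
```

```text
[ 0.42595665 -0.05717971  0.07871498] [ 3.14130562e+00 -3.04479133e-03  3.06254509e+00] [ 1.07515957  0.33187211 -6.70418946] 7.9
0.1 [333.46822757 213.87669221] [258.48615471 210.94657718]
0.105 [333.52322789 212.65154558] [258.27721674 210.5002345 ]
0.11 [333.57846324 211.42116352] [258.06685517 210.05085066]
0.115 [333.63393514 210.18551241] [257.85505539 209.59839447]
```

View pics/s8c.png

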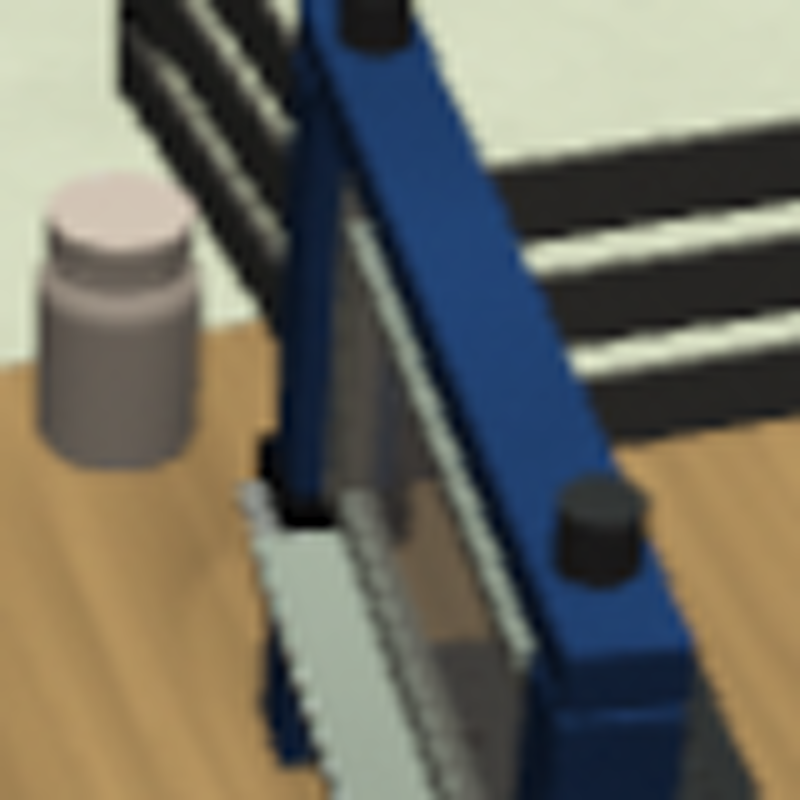

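View pics/t8c.png

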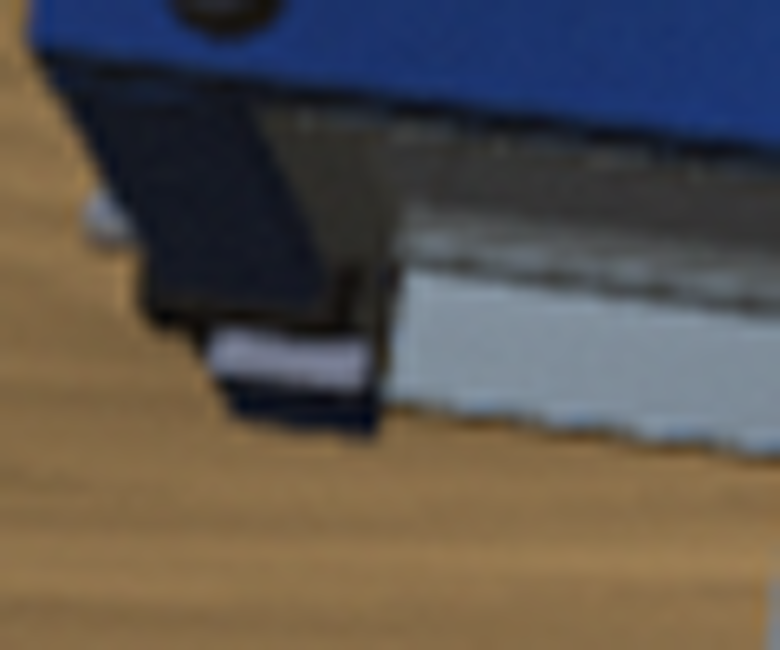

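Run:
```python
from h import *
T=cam('top');S=cam('side')
h=.1067
bt=np.array([259.1,210.7])-proj(T,wp(.155,.125,h+.01)); bs=np.array([336.05,212.7])-proj(S,wp(.155,.125,h+.01));print(bt,bs)
for a,b in [((257.88,207.3),(336.96,212.7)),((257.88,207.3),(336.5,212.2)),((257.88,207.3),(337,213.1))]:
    p=tri([T,S],[a-bt,b-bs]); print(p,stage(p), proj(T,p)-(a-bt),proj(S,p)-(b-bs))
for k,(img,x,y) in {'p3':('pics/s8.png',325,198),'p4':('pics/side0.png',325,198)}.items(): crop(img,x,y,24,24,25,f'pics/{k}.png')
a=cv2.imread('pics/p3.png');b=cv2.imread('pics/p4.png');cv2.imwrite('pics/p34.png',cv2.resize(np.hstack([a,b]),(800,400)))
```

```text
[0.89414574 0.35221323] [2.50801853 0.46619522]
[0.6463807  0.1460571  0.11286687] (np.float64(0.16230953643523652), np.float64(0.13062145459332375)) [-0.17636274  1.037162  ] [ 0.87423732 -0.22406632]
[0.64513281 0.14572468 0.11550502] (np.float64(0.16109095280348149), np.float64(0.13019406761736566)) [-0.2069809  1.2250476] [ 1.03164665 -0.26531012]
[0.64676942 0.14633045 0.11100848] (np.float64(0.16267606986647531), np.float64(0.1309238777405072)) [-0.18174894  1.07010357] [ 0.90224617 -0.23134024]
```

View pics/p34.png

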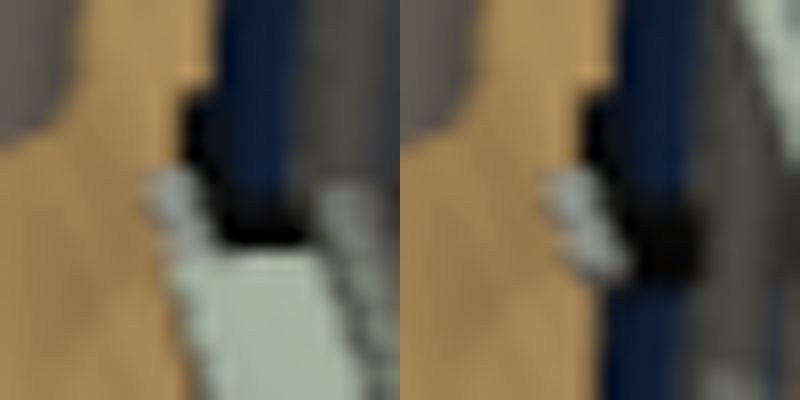

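Call:
{"op": "servo_tool", "data": {"moves": [[[0, -0.03, -0.15], 0], [[0, -0.06, -0.3], 0], [[-0.1, -0.08, -0.4], 0], [[-0.2, -0.08, -0.44], 0], [[-0.3, -0.08, -0.44], 0], [[-0.36, -0.08, -0.44], 0], [[-0.36, -0.08, -0.44], 0], [[-0.36, -0.08, -0.44], 0]]}}

```text
t: 8.8
ee_pos: [0.5351, -0.09, 0.2106]
tcp_rot: [3.142, -0.001, 3.063]
ft_force: [0.2, -0.8, -6.1]
finger_gap: 0.0492
```

Call:
{"op": "servo_tool", "data": {"moves": [[[0, 0, 0], 0], [[0, 0, 0], 0]]}}

```text
t: 9.0
ee_pos: [0.5342, -0.0899, 0.2109]
tcp_rot: [3.142, -0.001, 3.063]
ft_force: [-0.8, -0.2, -5.3]
finger_gap: 0.0493
```

Run:
```python
from h import *
o=manip.get_obs();cv2.imwrite('pics/w9.png',manip.camera('wrist'))
print(o['ee_pos'],o['tcp_rot'],stage(o['ee_pos']),o['t']);np.save('o9.npy',o,allow_pickle=True)
W=cam('wrist',o)
print(proj(W,wp(.163,.128,.112)),proj(W,wp(.155,.125,.117)))
crop('pics/w9.png',540,240,100,100,6,'pics/w9c.png')
```

```text
[ 0.5341901  -0.08994178  0.2108984 ] [ 3.14153245e+00 -7.20699283e-04  3.06270247e+00] (np.float64(0.06860381939543304), np.float64(-0.11329689055890362)) 9.0
[599.15250646 336.77609258] [601.95146916 331.66201184]
```

View pics/w9.png

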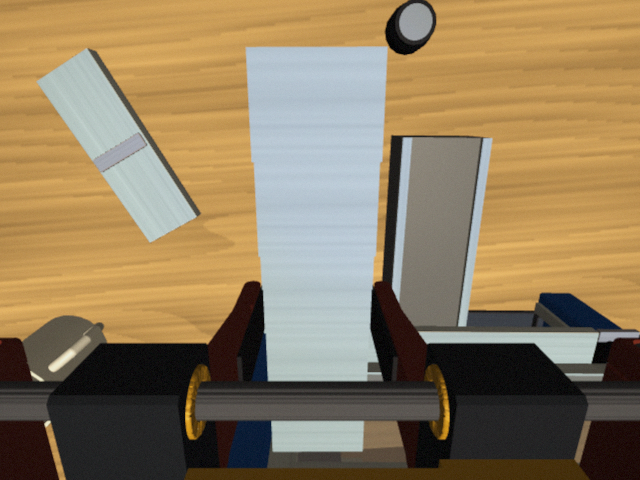

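View pics/w9c.png

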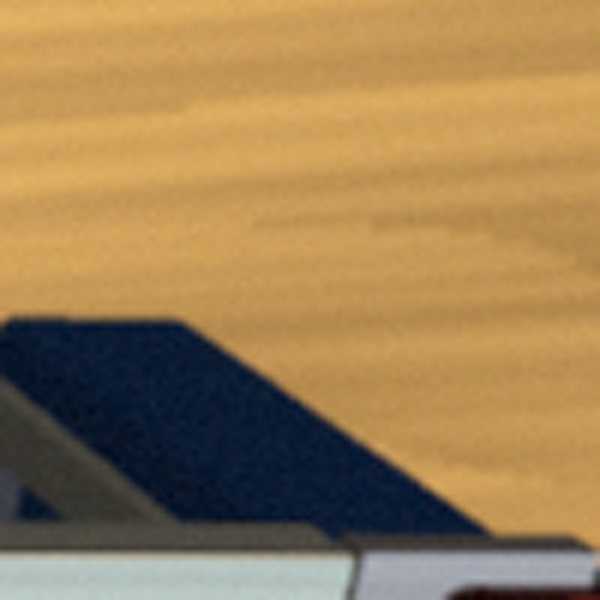

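Call:
{"op": "servo_tool", "data": {"moves": [[[0.09, 0.04, 0], 0], [[0.09, 0.083, 0.13], 0], [[0.09, 0.083, 0.27], 0], [[0.09, 0.083, 0.4], 0], [[0.09, 0.083, 0.426], 0], [[0.09, 0.083, 0.426], 0], [[0.0, 0.083, 0.426], 0], [[-0.063, 0.083, 0.426], 0]]}}

```text
t: 9.85
ee_pos: [0.5588, -0.0672, 0.0861]
tcp_rot: [-3.141, 0.005, 3.062]
ft_force: [-0.0, 0.5, -5.9]
finger_gap: 0.0492
```

Call:
{"op": "servo_tool", "data": {"moves": [[[0, 0, 0], 0], [[0, 0, -0.01], 0], [[0, 0, -0.02], 0], [[0, 0, -0.027], 0], [[0, 0, -0.027], 0]]}}

```text
t: 10.35
ee_pos: [0.5554, -0.0667, 0.092]
tcp_rot: [-3.142, 0.0, 3.063]
ft_force: [1.2, 0.0, -9.2]
finger_gap: 0.0494
```

Run:
```python
from h import *
o=manip.get_obs()
print(o['ee_pos'],o['tcp_rot'],o['ft_force'],stage(o['ee_pos']),o['t'])
```

```text
[ 0.55544864 -0.06674184  0.09196681] [-3.14153128e+00  1.99246820e-04  3.06262393e+00] [ 1.21680514  0.03088287 -9.1508021 ] (np.float64(0.088014508979875), np.float64(-0.0885317691916197)) 10.35
```

Call:
{"op": "servo_tool", "data": {"moves": [[[0, 0, -0.003], 0], [[0, 0, -0.004], 0], [[0, 0, -0.004], 0]]}}

```text
t: 10.65
ee_pos: [0.5554, -0.0667, 0.0924]
tcp_rot: [-3.142, -0.001, 3.063]
ft_force: [0.6, -1.0, -9.6]
finger_gap: 0.0487
```

Call:
{"op": "servo_tool", "data": {"moves": [[[0, 0, 0.02], 0], [[0.06, 0, 0.035], 0], [[0.15, 0, 0.02], 0], [[0.16, -0.04, -0.13], 0], [[0.16, -0.083, -0.27], 0], [[0.12, -0.083, -0.38], 0], [[0.064, -0.083, -0.393], 0], [[0.064, -0.083, -0.393], 0]]}}

```text
t: 11.45
ee_pos: [0.5376, -0.0905, 0.2125]
tcp_rot: [-3.141, 0.006, 3.063]
ft_force: [-0.6, -0.0, -5.8]
finger_gap: 0.0495
```

Call:
{"op": "servo_tool", "data": {"moves": [[[0, 0, 0], 0], [[0, 0, 0], 0]]}}

```text
t: 11.65
ee_pos: [0.5331, -0.0896, 0.2091]
tcp_rot: [3.141, -0.003, 3.063]
ft_force: [-0.4, 0.8, -5.6]
finger_gap: 0.049
```

Run:
```python
from h import *
o=manip.get_obs();cv2.imwrite('pics/w10.png',manip.camera('wrist'))
print(o['ee_pos'],o['tcp_rot'],stage(o['ee_pos']),o['t']);np.save('o10.npy',o,allow_pickle=True)
crop('pics/w10.png',540,240,100,100,6,'pics/w10c.png')
W=cam('wrist',o)
for h in (.107,.109,.111,.113): print(h,(proj(W,wp(.155,.125,h+.01))-[540,240])*6,(proj(W,wp(.155,.125,h))-[540,240])*6)
for h in (.109,.111,.113): print(h,(proj(W,wp(.157,.128,h+.0025))-[540,240])*6,(proj(W,wp(.157,.128,h-.0025))-[540,240])*6)
```

```text
[ 0.53308258 -0.08964457  0.20914092] [ 3.14121975 -0.00314587  3.06290017] (np.float64(0.0674767678276681), np.float64(-0.1130857356776885)) 11.65
0.107 [377.44228284 566.11313424] [326.79182097 528.53146691]
0.109 [387.94388887 573.90512368] [336.68158254 535.86947955]
0.111 [398.57466397 581.79295408] [346.68935861 543.29505667]
0.113 [409.33700604 589.77840465] [356.81727427 550.80977505]
0.109 [367.31521627 557.60800748] [342.22219955 539.00403242]
0.111 [377.56320887 565.20587428] [352.17040447 546.37963649]
0.113 [387.93492239 572.89546784] [362.23692558 553.84296024]
```

View pics/w10c.png

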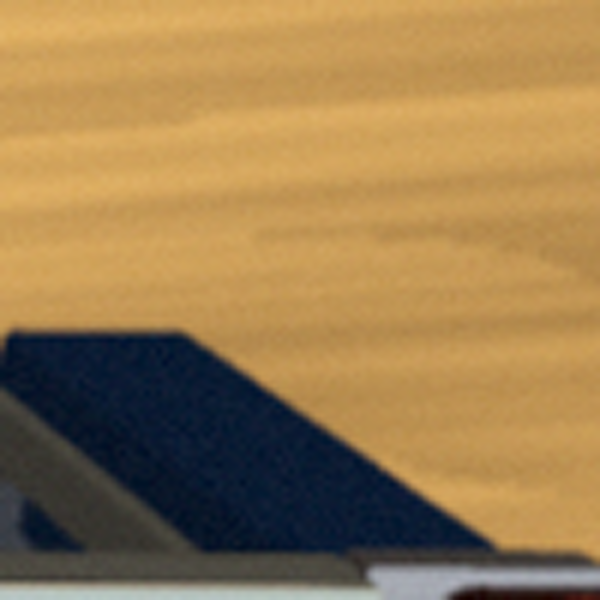

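Run:
```python
from h import *
crop('pics/w10.png',588,322,34,22,20,'pics/a.png');crop('pics/w9.png',588,317,34,22,20,'pics/b.png')
cv2.imwrite('pics/ab.png',np.vstack([cv2.resize(cv2.imread('pics/a.png'),(460,298)),cv2.resize(cv2.imread('pics/b.png'),(460,298))]))
```

```text
(no output)
```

View pics/a.png

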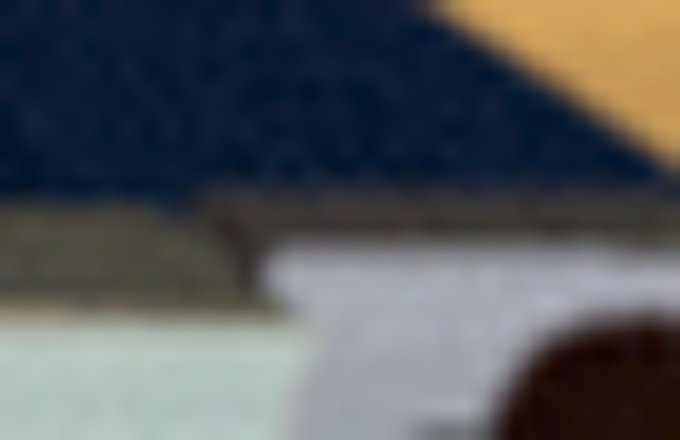

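View pics/b.png

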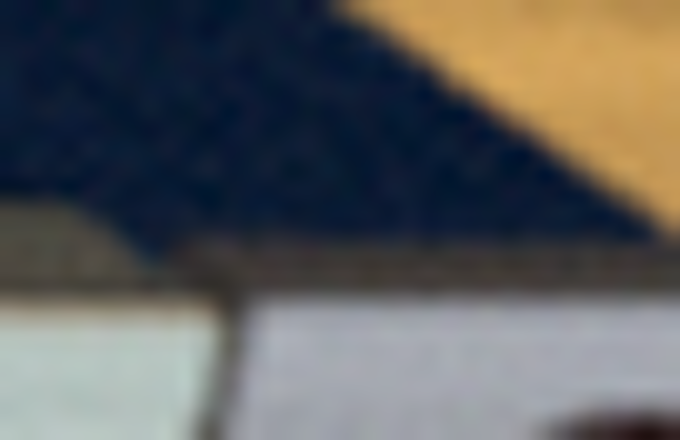

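Call:
{"op": "servo_tool", "data": {"moves": [[[0.12, 0.06, 0], 0], [[0.125, 0.2, 0], 0], [[0.125, 0.33, 0.08], 0], [[0.125, 0.377, 0.22], 0], [[0.125, 0.377, 0.36], 0], [[0.125, 0.377, 0.46], 0], [[0.125, 0.377, 0.47], 0], [[0.125, 0.377, 0.47], 0]]}}

```text
t: 12.5
ee_pos: [0.5054, 0.0256, 0.069]
tcp_rot: [-3.141, -0.002, 3.063]
ft_force: [0.6, -0.3, -5.8]
finger_gap: 0.0494
```

Call:
{"op": "servo_tool", "data": {"moves": [[[0, 0, 0], 0], [[0, 0, 0], 0]]}}

```text
t: 12.7
ee_pos: [0.5077, 0.0255, 0.0712]
tcp_rot: [3.141, 0.003, 3.062]
ft_force: [0.4, 0.5, -6.7]
finger_gap: 0.0492
```

Run:
```python
from h import *
o=manip.get_obs();cv2.imwrite('pics/w11.png',manip.camera('wrist'));cv2.imwrite('pics/s11.png',manip.camera('side'))
print(o['ee_pos'],o['tcp_rot'],stage(o['ee_pos']),o['t'])
crop('pics/s11.png',260,170,130,120,6,'pics/s11c.png')
```

```text
[0.50766306 0.02554958 0.07120833] [3.14125625 0.00327732 3.06243464] (np.float64(0.033275079037427595), np.float64(-0.00019193064743733862)) 12.7
```

View pics/w11.png

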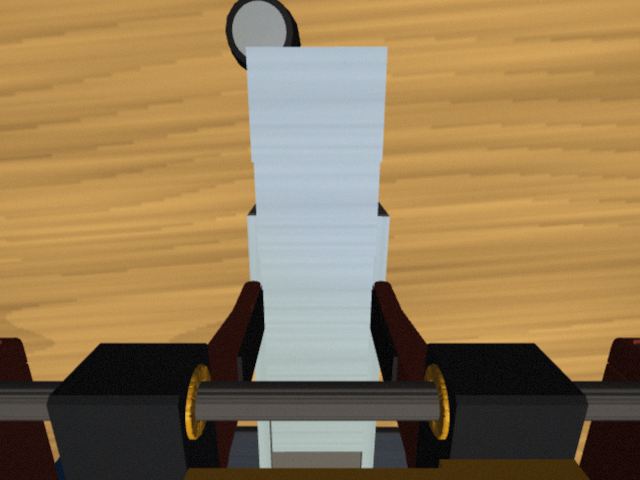

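View pics/s11c.png

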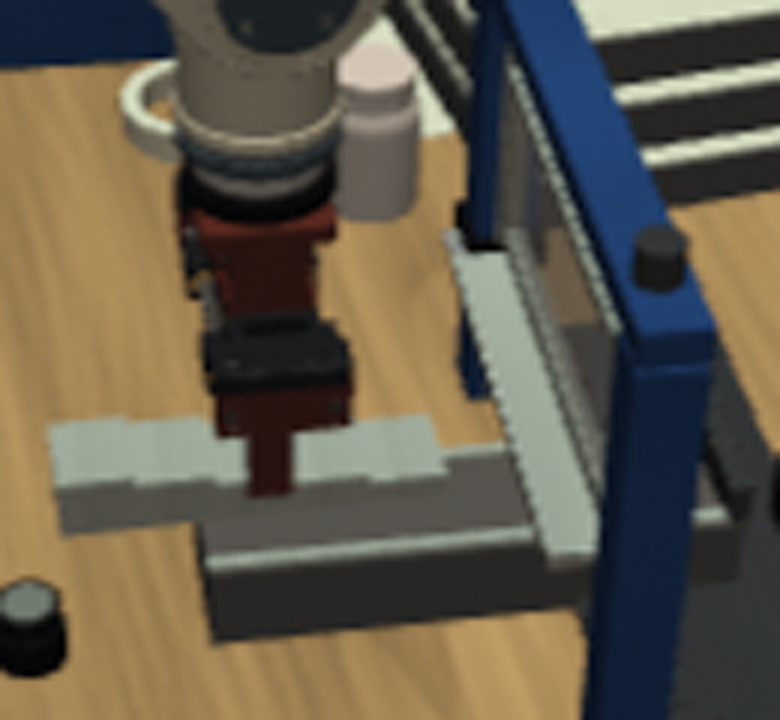

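Call:
{"op": "servo_tool", "data": {"moves": [[[-0.08, 0, 0], 0], [[-0.16, 0, 0], 0], [[-0.16, 0, 0.03], 0], [[-0.16, 0, 0.055], 0], [[-0.16, 0, 0.07], 0], [[-0.16, 0, 0.07], 0], [[-0.16, 0, 0.07], 0]]}}

```text
t: 13.5
ee_pos: [0.5534, 0.0219, 0.0484]
tcp_rot: [-3.141, -0.001, 3.063]
ft_force: [1.1, -0.2, -6.0]
finger_gap: 0.0493
```

Call:
{"op": "servo_tool", "data": {"moves": [[[0, 0, 0.005], 0], [[0, 0, 0.01], 0], [[0, 0, 0.01], 0]]}}

```text
t: 13.8
ee_pos: [0.5544, 0.0219, 0.0457]
tcp_rot: [3.142, 0.001, 3.063]
ft_force: [1.0, 0.3, -3.3]
finger_gap: 0.0492
```

Call:
{"op": "servo_tool", "data": {"moves": [[[0, 0, 0.003], 0], [[0, 0, 0.003], 0]]}}

```text
t: 14.0
ee_pos: [0.5545, 0.0219, 0.0456]
tcp_rot: [3.142, 0.001, 3.063]
ft_force: [-2.4, 0.3, 5.2]
finger_gap: 0.0492
```

Call:
{"op": "servo_tool", "data": {"moves": [[[0, 0, 0], 0], [[0, 0, 0], 0], [[0, 0, 0], 0], [[0, 0, 0], 0]], "fingers": 80}}

```text
t: 14.4
ee_pos: [0.5542, 0.0219, 0.0446]
tcp_rot: [3.142, 0.0, 3.063]
ft_force: [0.2, 0.5, 0.1]
finger_gap: 0.0604
```

Run:
```python
from h import *
o=manip.get_obs();cv2.imwrite('pics/w12.png',manip.camera('wrist'))
print(o['ee_pos'],o['ft_force'],o['finger_gap'],stage(o['ee_pos']),o['t'])
```

```text
[0.55420413 0.02189768 0.04461117] [0.15124351 0.53499327 0.05018406] 0.06041969297665175 (np.float64(0.07995735410448612), np.float64(-0.0002538652114968432)) 14.4
```

View pics/w12.png

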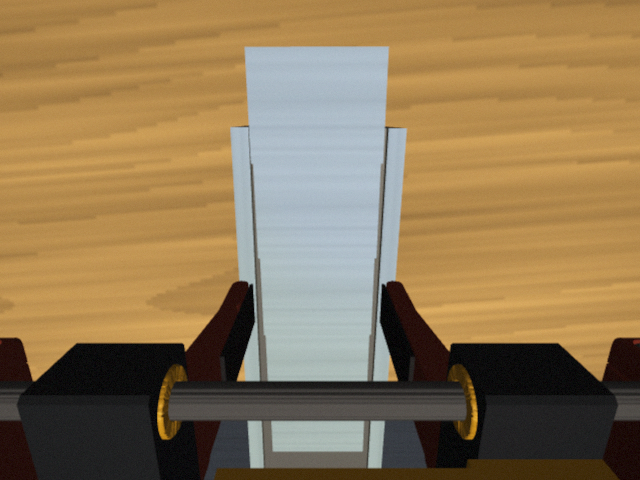

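Call:
{"op": "servo_tool", "data": {"moves": [[[0, 0, -0.1], 0], [[0.05, 0, -0.14], 0], [[0.2, 0, -0.14], 0], [[0.285, 0, -0.14], 0], [[0.285, 0, -0.14], 0], [[0.285, 0, -0.06], 0], [[0.285, 0, -0.015], 0], [[0.285, 0, -0.01], 0]]}}

```text
t: 15.25
ee_pos: [0.4688, 0.0286, 0.0464]
tcp_rot: [-3.141, -0.002, 3.063]
ft_force: [-0.1, -0.2, 0.2]
finger_gap: 0.06
```

Call:
{"op": "servo_tool", "data": {"moves": [[[0, 0, 0], 0], [[0, 0, 0], 0]]}}

```text
t: 15.45
ee_pos: [0.4697, 0.0286, 0.048]
tcp_rot: [3.141, 0.001, 3.063]
ft_force: [0.9, 0.2, -0.7]
finger_gap: 0.0603
```

Run:
```python
from h import *
o=manip.get_obs();cv2.imwrite('pics/w13.png',manip.camera('wrist'));cv2.imwrite('pics/s13.png',manip.camera('side'))
print(o['ee_pos'],o['ft_force'],o['finger_gap'],stage(o['ee_pos']),o['t'])
crop('pics/s13.png',260,170,130,120,6,'pics/s13c.png')
```

```text
[0.46968523 0.02863065 0.04804919] [ 0.91236237  0.18305234 -0.66927302] 0.06027636532206649 (np.float64(-0.0048257568670994596), np.float64(-4.059342961254552e-05)) 15.45
```

View pics/w13.png

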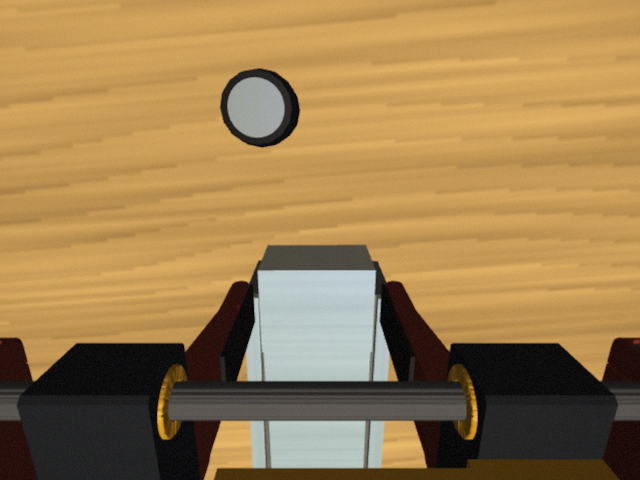

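View pics/s13c.png

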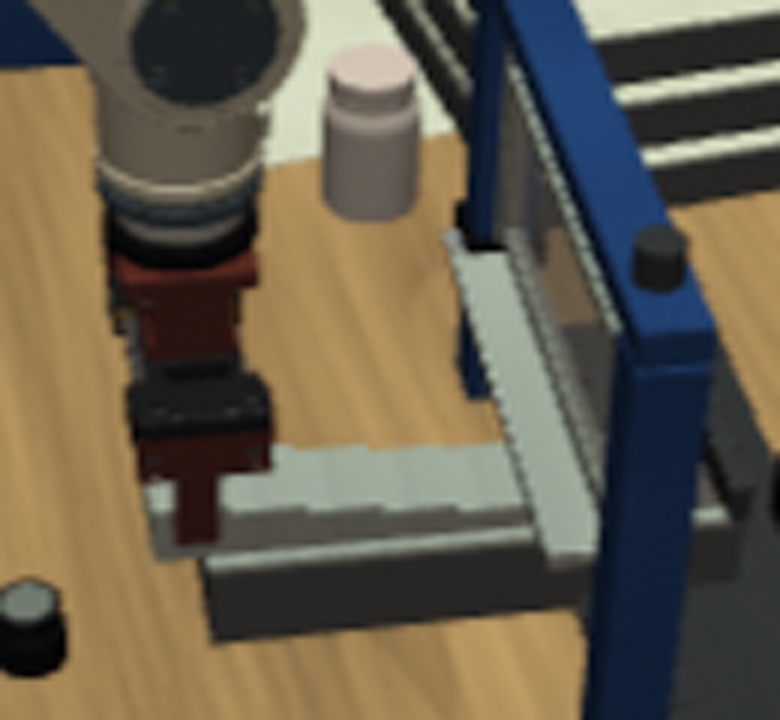

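Call:
{"op": "servo_tool", "data": {"moves": [[[0, 0, 0], 0], [[0, 0, 0], 0], [[0, 0, 0], 0], [[0, 0, 0], 0]], "fingers": 255, "newtons": 40}}

```text
t: 15.95
ee_pos: [0.4692, 0.0287, 0.048]
tcp_rot: [3.142, 0.001, 3.063]
ft_force: [-1.4, 0.6, 5.0]
finger_gap: 0.0494
```

Call:
{"op": "servo_tool", "data": {"moves": [[[-0.04, 0, 0], 0], [[-0.08, 0, 0], 0], [[-0.12, 0, 0], 0], [[-0.16, 0, 0], 0], [[-0.2, 0, 0], 0], [[-0.24, 0, 0], 0], [[-0.27, 0, 0], 0], [[-0.29, 0, 0], 0]]}}

```text
t: 16.75
ee_pos: [0.5533, 0.0219, 0.0478]
tcp_rot: [-3.141, -0.005, 3.063]
ft_force: [-11.6, 0.7, 16.2]
finger_gap: 0.0499
```

Call:
{"op": "servo_tool", "data": {"moves": [[[-0.005, 0, 0], 0], [[-0.01, 0, 0], 0], [[-0.015, 0, 0], 0], [[-0.02, 0, 0], 0], [[-0.02, 0, 0], 0]]}}

```text
t: 17.25
ee_pos: [0.559, 0.0214, 0.0478]
tcp_rot: [-3.141, -0.005, 3.063]
ft_force: [-9.2, 2.1, 12.5]
finger_gap: 0.05
```

Run:
```python
from h import *
o=manip.get_obs()
print(o['ee_pos'],o['ft_force'],o['finger_gap'],stage(o['ee_pos']),o['t'])
```

```text
[0.55899446 0.02142738 0.04775278] [-9.16773526  2.07769366 12.51810422] 0.04996199919089509 (np.float64(0.08476948502145722), np.float64(-0.000354373925124455)) 17.25
```

Call:
{"op": "servo_tool", "data": {"moves": [[[-0.005, 0, -0.003], 0], [[-0.01, 0, -0.003], 0], [[-0.015, 0, -0.003], 0], [[-0.02, 0, -0.003], 0], [[-0.025, 0, -0.003], 0], [[-0.03, 0, -0.003], 0], [[-0.03, 0, -0.003], 0]]}}

```text
t: 17.95
ee_pos: [0.5709, 0.0205, 0.0484]
tcp_rot: [-3.142, 0.0, 3.063]
ft_force: [-0.3, -0.6, -4.9]
finger_gap: 0.0499
```

Call:
{"op": "servo_tool", "data": {"moves": [[[-0.003, 0, 0], 0], [[-0.006, 0, 0], 0], [[-0.009, 0, 0], 0], [[-0.009, 0, 0], 0]]}}

```text
t: 18.35
ee_pos: [0.5717, 0.0205, 0.0481]
tcp_rot: [-3.141, -0.003, 3.063]
ft_force: [-5.7, 1.1, -3.6]
finger_gap: 0.0497
```

Call:
{"op": "servo_tool", "data": {"moves": [[[-0.005, 0, 0], 0], [[-0.01, 0, 0], 0], [[-0.01, 0, 0], 0], [[-0.01, 0, 0], 0]]}}

```text
t: 18.75
ee_pos: [0.5716, 0.0205, 0.0478]
tcp_rot: [-3.141, -0.009, 3.063]
ft_force: [-14.1, 2.2, 3.3]
finger_gap: 0.0497
```

Run:
```python
from h import *
o=manip.get_obs()
print(o['ee_pos'],o['ft_force'],o['finger_gap'],stage(o['ee_pos']),o['t'])
cv2.imwrite('pics/w14.png',manip.camera('wrist'));cv2.imwrite('pics/s14.png',manip.camera('side'))
crop('pics/s14.png',260,170,130,120,6,'pics/s14c.png')
```

```text
[0.57159371 0.0204773  0.04776063] [-14.07338813   2.15097383   3.25745106] 0.04968816065555683 (np.float64(0.09740399453754574), np.float64(-0.00033272930217116264)) 18.75
```

View pics/w14.png

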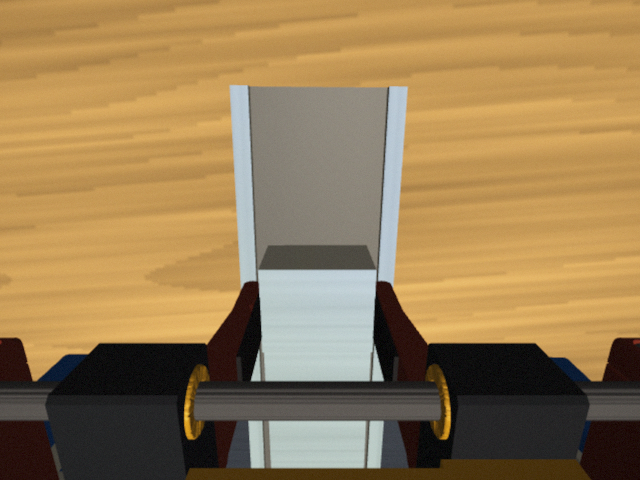

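View pics/s14c.png

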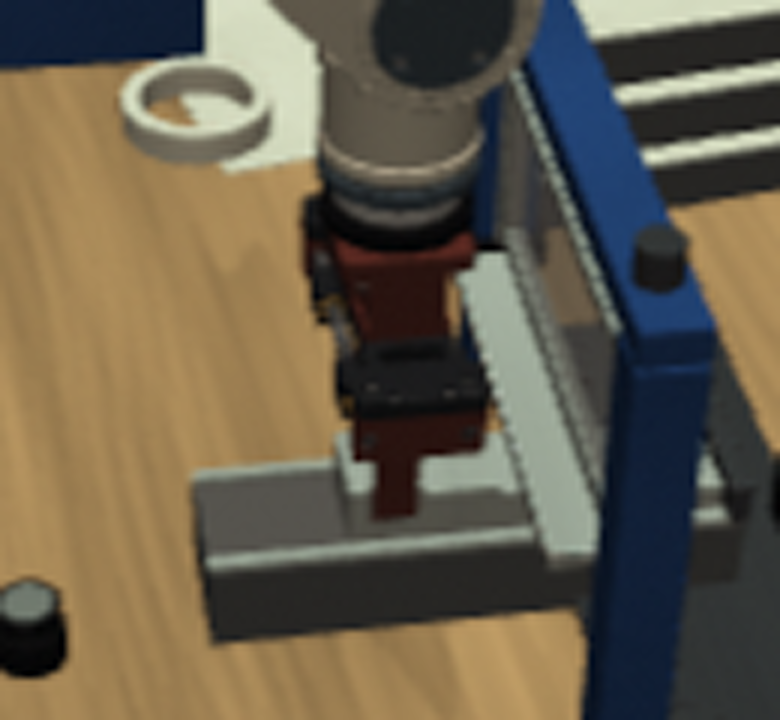

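Call:
{"op": "servo_tool", "data": {"moves": [[[0.005, 0, 0], 0], [[0.01, 0, 0], 0]]}}

```text
t: 19.05
ee_pos: [0.5718, 0.0205, 0.0482]
tcp_rot: [-3.142, -0.002, 3.063]
ft_force: [-3.1, 0.4, -3.7]
finger_gap: 0.0496
```

Call:
{"op": "servo_tool", "data": {"moves": [[[0, 0, 0], 0], [[0, 0, 0], 0], [[0, 0, 0], 0], [[0, 0, 0], 0], [[0, 0, 0], 0]], "fingers": 70}}

```text
t: 19.55
ee_pos: [0.5737, 0.0204, 0.0487]
tcp_rot: [3.142, 0.001, 3.063]
ft_force: [0.7, -0.4, 0.3]
finger_gap: 0.0638
```

Call:
{"op": "servo_tool", "data": {"moves": [[[0, 0, -0.03], 0], [[0, 0, -0.08], 0], [[0.02, 0, -0.16], 0], [[0.06, 0, -0.28], 0], [[0.15, 0, -0.4], 0], [[0.25, 0, -0.5], 0], [[0.25, 0, -0.5], 0]]}}

```text
t: 20.25
ee_pos: [0.4979, 0.0265, 0.2033]
tcp_rot: [3.141, 0.006, 3.063]
ft_force: [-0.1, 0.8, 0.2]
finger_gap: 0.0642
```

Run:
```python
from h import *
o=manip.get_obs()
print(o['ee_pos'],o['ft_force'],o['finger_gap'],stage(o['ee_pos']),o['t'])
cv2.imwrite('pics/w15.png',manip.camera('wrist'));cv2.imwrite('pics/s15.png',manip.camera('side'))
crop('pics/s15.png',260,170,130,120,6,'pics/s15c.png')
W=cam('wrist',o);print([proj(W,wp(.075,l,.084)) for l in(-.025,.025)],proj(W,wp(0,.039,.055)))
```

```text
[0.49791825 0.02654552 0.20331426] [-0.07323242  0.75024446  0.21841333] 0.06424103423527583 (np.float64(0.023482918314822434), np.float64(5.165197878059307e-05)) 20.25
[array([288.33162952, 280.54685081]), array([345.5487627 , 280.43883058])] [360.76576208 189.27296171]
```

View pics/w15.png

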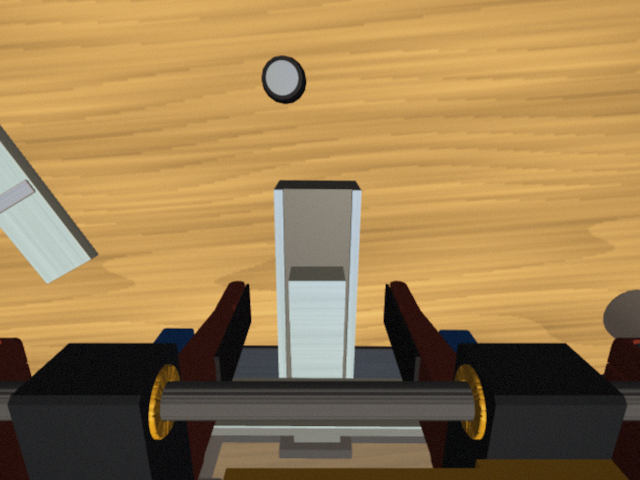

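View pics/s15c.png

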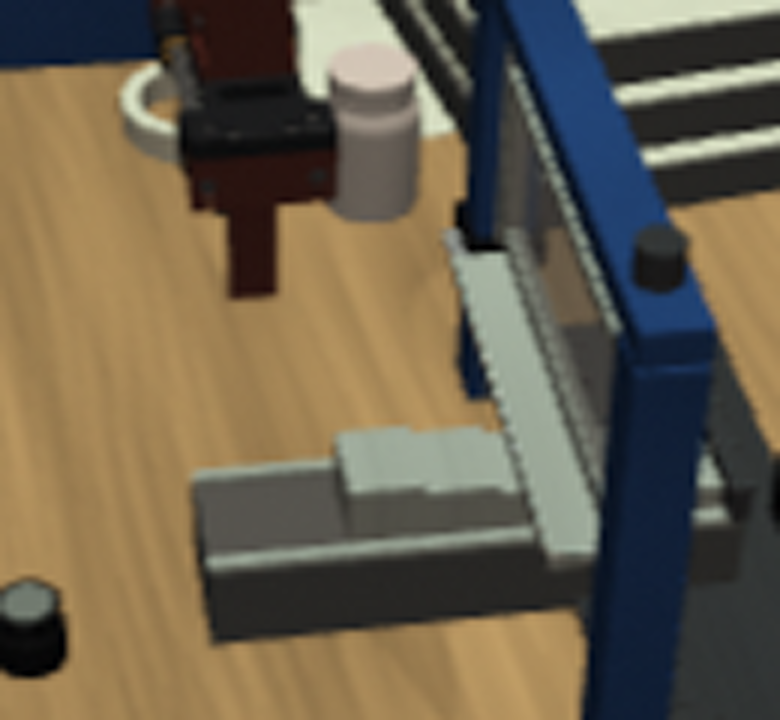

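Run:
```python
from h import *
cv2.imwrite('pics/t16.png',manip.camera('top'))
print(manip.get_obs()['joint_velocities'].round(3)); print(manip.sign_off())
```

```text
[-0.001  0.038  0.    -0.    -0.003  0.002]
the job is handed in; nothing more can be done
None
```

View pics/t16.png

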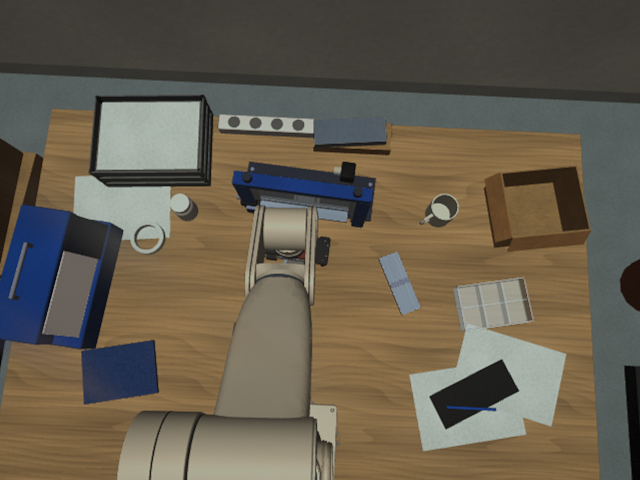

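The job is handed in at about 20 s of the 72 s allowed, with the sash at the pointer and the wedge home against the stop and released.

**Sash:** The move commands cannot tilt the tool. So I did not use the fingertips: I gripped the wedge and pushed the edge bar up with its thin end, beside the track on the right. It took two lifts.
- A wrist close-up after the second lift put the bar's underside within about 1 mm of the pointer's mid-height, at about 111 mm. The side camera's rougher estimate (111–113 mm) agreed.
- I did not repeat that close-up after sliding the wedge. The last side picture shows the bar in the same place as before.

**Wedge:** I set it on the track, thin end leading and just under the bar, and let go. I then took it by the thick end and slid it in until it stalled against the stop at about 14 N. After release and retreat, the wrist picture showed its thick end within 1 px of the computed home position.

**Bystanders and readings:** The last top picture shows the plate, tape, jar, mug and organiser where they were. The loupe was under the arm in that view, but an earlier wrist picture showed it standing undisturbed. Early on, one wrist reading of the track was about 9 mm off from the top camera. It was taken while the arm was still moving, and a settled retake agreed to about 3 mm, so I used that one.

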